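# Replace the pipes of a coffee machine and shut its door

### The arm

A 7-joint arm with a two-finger parallel gripper is mounted at the origin on the work surface. World frame = base frame: x ahead of the robot, y to its left, z up, the work surface at z = 0. Lengths are in m, angles in rad, forces in N, time in s.
With the tool pointing down it reaches from about 0.425 to 0.925 m from the base axis. Payload 6.8 kg.
Tool frame: the origin (TCP) lies midway between the tips of the shut fingers; the grasp point (between the pads) lies 19 mm behind it; z points along the fingers, y is the line along which they close (so a half turn about z gives the same grasp; the last joint's range is limited). The gripper opens to 85 mm and grips with 20 to 120 N. Pads are 22 mm wide; open, the fingers measure 114 mm over their backs; the gripper's body (76 mm by 85 mm) begins 54 mm behind the grasp point. The pads swing forward as they close: fully open they stand 13 mm farther back than shut.
Start: joints at [1.054, 0.477, 0.022, 1.555, -0.011, 1.109, -0.083], TCP at [0.268, -0.619, 0.231] pointing down, gripper open.
Joint ranges: [-2.96, 2.96], [-0.34, 2.1], [-1.41, 1.46], [0.24, 2.44], [-1.37, 4.51], [0.17, 1.92], [-2.96, 2.96]. Speed limits (rad/s): [2.39, 2.39, 3.14, 3.14, 3.14, 3.14, 3.14].

### API

Orientations are given as [roll, pitch, yaw] about the fixed x, y, z axes, in that order (R = Rz(yaw) Ry(pitch) Rx(roll)).
In Python, from station import env gives the robot as it stands.
- The arm moves only by the tool move_arm, never from a script. Its argument "deltas" is a list of rows, each an object with "turn": the turn, a rotation vector about the tool's x, y, z in degrees, a list of three; "slide": the shift along the tool's x, y, z in cm, a list of three; "hand": the gripper's target within -1 to 1 (fully open at 1, half-way at 0, shut at -1). A call has exactly 8 rows; each row shifts and turns the commanded pose from where the row before left it, along the tool's axes as they then stand; what a row does not reach is not made up. A row lasts 1/8 s, in which the tool goes at most 62.5 mm and 10.7 degrees, less where a joint would pass 70% of its speed; a pose out of reach is approached as far as the arm can. A call with a gripper value outside its range is refused whole. The fingers move at their own pace and stop on an object; "force" is the grip in N (left out, the last holds). Time passes only in rows, so rows that do not move let the fingers close, or fill a call up. It gives the time, the measured TCP pose, the force, the opening and the grip force at its end, in the units of the state.
- env.read_state(): the state, without advancing time (a new reading comes with each control period).
- env.snapshot(name): name is "scene" or "top" or "wrist"; returns a dict with "image" (400x640x3 uint8, blue, green, red), "fx", "fy", "cx", "cy" (pixels), "origin" and "attitude" of the camera in the world. Camera axes: x right, y down, z forward; pixel columns grow to the right and rows downward; lengths in m; the calibration is good to about 2 mm. A picture is of the moment at which its call begins. There is no depth.
- env.finish_job(): hands the job in; it is judged then, once.
Trained networks look in a picture, given as the dict that the camera call returned (one of the last four; its "shot" number tells which), for a name from the list of things; names that differ only in an ending like _2 or _b are one class to them, and where a whole thing is asked for, a point or a joint stands for the part that bears it (a point fixed in the world has none). Each returns a list of dicts, best first, with "conf" (0 to 1); they miss things now and then, are a little off and sometimes report something else, mostly with a low value. They report only what shows in the picture. A call takes as long as a camera call. They do not tell look-alikes from the thing itself.
- env.boxes_of(picture, query): "location" ([column, row] as shares, 0 to 1, of the picture: columns of its width, rows of its height, amid what is visible of it).
- env.outline_of(picture, query): "pixels" (400x640 bool, what is visible of it) and "location" ([column, row] as shares, 0 to 1, of the picture: columns of its width, rows of its height, amid what is visible of it).
- env.mark_of(picture, query): "location" ([column, row] as shares, 0 to 1, of the picture: columns of its width, rows of its height: a listed point, or the origin of a listed thing).
The state is a dict: "t": time; "qpos": joint angles; "joint_velocities": joint speeds; "tau": joint torques, N m; "ee_pos": TCP position; "orientation": TCP orientation; "contact_force": force on the tool from outside, world axes, zero at the start; "ft_torque": the same for the moment, N m; "width": finger opening in m; "grasp_force": force on a finger pad.
Only numpy, scipy, OpenCV 4.12 (cv2) and the standard library are available. Lean on these libraries where they do the work, as an engineer would, in place of code of your own. Each camera call takes 0.05 s, during which the arm holds its last target. There are 200 camera calls.

### The job

Put new pipes into the coffee machine on the repair bench: first lift the spanner off the open chassis and lay it flat in the blue tray, then pull the old dark grey pipe up out of the middle clip and lay it in the same tray. After that press every copper pipe lying on the bench down past the orange sprung jaws into a clip of its own in the chassis, fully seated and about central in it (any pipe in any clip), and only then push the grey front door shut until it clicks fully home on its catch. Leave the other things on the bench where they are.

Things in the scene. Friction and masses are not known exactly. Their poses are not given: they have to be found in the camera images.
- bay: Black open-topped lower chassis of a coffee machine, fixed: 210 deep (x) x 224 wide (y) x 95 mm high, walls 14 mm (sides) and 12 mm (back), floor 12 mm. Origin: centre of the underside; x points away from its front (the door side, towards the robot), y left, z up. Three pipe clips stand inside, side by side, lower than the walls.
- door (a joint): Grey front door of the chassis, 224 wide, 12 thick, 8 to 95 mm above the bench, hinged at the left (+y) front edge. Radians: 0 = shut, on its stop; grows as it opens towards the robot (to 1.2); stays where left. A sprung roller catch at the free edge resists from about 0.09 rad (8 to 12 N at the push point) and, once passed (below about 0.05), pulls it home.
- door_hinge (a point): Point on the door's vertical hinge axis, 80 mm above the bench. With the door shut, the panel runs from here 224 mm along the chassis's -y.
- door_push (a point): Point on the outside (robot side) face of the door, 150 mm from the hinge and 80 mm above the bench, a good place to push; moves with the door. Its x axis is the inward normal of the panel; the face is 6 mm outside the hinge axis plane.
- tray: Blue open tray, fixed, outside 300 (x) x 160 (y) x 30 mm high, walls and floor 5 mm. Origin: centre of the underside; x along its length.
- spanner: Flat steel double-ring spanner, 250 mm long (x), shank 20 wide, ring ends 40 wide, 8 mm thick all over, 0.22 kg. Origin: centre of its underside. At the start it lies flat across the tops of the chassis's two side walls (underside 95 mm above the bench), over the clips.
- clip0 (a point): Right-hand (-y) pipe clip of the chassis; clips are 60 mm apart: where the middle of a seated pipe's axis lies, 70 mm above the bench; x along the pipe, as the chassis x. Each clip has two white forks at x = +-38 mm, 12 mm wide along x, with room for fingers between; slot 16 mm wide, fixed cheek on the -y side.
- clip1 (a point): Middle clip: where the middle of a seated pipe's axis lies, 70 mm above the bench; x along the pipe, as the chassis x. On the +y side of each clip an orange hinged jaw covers part of the mouth, its round nose (16 mm thick) tops out 20 mm above the seated axis. A pipe pushed straight down with about 5 to 20 N moves it aside; it springs back over the pipe.
- clip2 (a point): Left-hand (+y) clip, like the others: where the middle of a seated pipe's axis lies, 70 mm above the bench; x along the pipe, as the chassis x. 
- pipe0: Copper pipe 14 mm in diameter, 150 mm long (x), with a 20 mm square, 12 mm long brass nut at each end that keeps it from rolling; 0.12 kg. Origin: 10 mm under the middle of its axis (on the bench when it lies there). May be absent.
- pipe0_mid (a point): Middle of pipe0's axis (10 mm above the bench while it lies there); x along the pipe.
- pipe1: Copper pipe 14 mm in diameter, 150 mm long (x), with a 20 mm square, 12 mm long brass nut at each end that keeps it from rolling; 0.12 kg. Origin: 10 mm under the middle of its axis (on the bench when it lies there). May be absent.
- pipe1_mid (a point): Middle of pipe1's axis (10 mm above the bench while it lies there); x along the pipe.
- pipe2: Copper pipe 14 mm in diameter, 150 mm long (x), with a 20 mm square, 12 mm long brass nut at each end that keeps it from rolling; 0.12 kg. Origin: 10 mm under the middle of its axis (on the bench when it lies there). May be absent.
- pipe2_mid (a point): Middle of pipe2's axis (10 mm above the bench while it lies there); x along the pipe.
- oldpipe: Old pipe, dark grey steel with grey end nuts, otherwise of the same size and weight as the copper ones (14 mm diameter, 150 mm long along x, 20 mm square nuts). Origin: 10 mm under the middle of its axis. Starts seated in the middle clip, held by its jaws: lifting it out takes a firm grip and a pull of about 4 to 15 N.
- meter: Yellow multimeter, 180 x 90 x 40 mm, loose. Bystander; leave alone. Origin: centre of its underside.
- cup: White cup, 72 mm wide, 90 mm high, loose. Bystander; leave alone. Origin: centre of its underside.
- tape: Roll of tape, 90 mm wide, 24 mm high, loose. Bystander; leave alone. Origin: centre of its underside.
- driver: Screwdriver with green handle, loose. Bystander; leave alone. Origin at the centre of its underside or its handle axis.
- pump: Black round pump, 68 mm wide, 55 mm high, loose. Bystander; leave alone. Origin: centre of its underside.
- cap: Black cone-shaped valve cap, 70 mm wide, 60 mm high, loose. Bystander; leave alone. Origin: centre of its underside.
Not all that is in view belongs to the job. Several things have the shape of the oldpipe; the one meant has the colours described above.

How it is judged:
By the outcome, as a careful person would: the job done as asked, in the order asked, and still so for the second after the job is handed in, with the robot touching nothing.
Of pipe0, pipe1, pipe2 only 2 to 3 are there at a start; the rules pass over those that are not, and their reading is None.
At some moment in a run one of pipe0, pipe1, pipe2 may be knocked a few centimetres aside while the robot is not near it.
It also fails if it takes over 210 s, if anything falls off the work surface, if the arm or the gripper's body presses on something with over 40 N, if the wrist force passes 120 N, or if a joint passes its speed limit or range.

## Working session

There is one attempt and no reset: what is moved stays moved. The work goes in short steps, Python scripts to look and compute and a tool call to move; the robot and the scene stay as the last step left them, time stands still between calls to the robot, and variables do not carry over. Pictures are saved under pics/ and viewed, at most 16 in all, crops included, and the job is handed in when it is done.

Besides the shell and the picture viewer there is one more tool, called after ">>>" as a command line: name --argument value ..., lists and objects as JSON in quotes. move_arm: Moves the arm, as the interface text tells. Its arguments: {"type":"object","properties":{"deltas":{"type":"array","items":{"type":"object","properties":{"turn":{"type":"array","items":{"type":"number"}},"slide":{"type":"array","items":{"type":"number"}},"hand":{"type":"number"}}}},"force":{"type":"number"}},"required":["deltas"]}

```bash
mkdir -p pics; ls
cat > h.py <<'E'
import numpy as np, cv2
from scipy.spatial.transform import Rotation as R
from station import env
def snap(n,save=None):
    p=env.snapshot(n)
    if save: cv2.imwrite('pics/'+save+'.png',p['image'])
    return p
def rot(p):
    a=np.array(p['attitude'],float)
    return a if a.shape==(3,3) else R.from_euler('xyz',a).as_matrix()
def px2w(p,u,v,z):
    M=rot(p); o=np.array(p['origin'])
    d=M@np.array([(u-p['cx'])/p['fx'],(v-p['cy'])/p['fy'],1])
    return o+d*(z-o[2])/d[2]
def w2px(p,w):
    c=rot(p).T@(np.array(w)-np.array(p['origin']))
    return p['fx']*c[0]/c[2]+p['cx'],p['fy']*c[1]/c[2]+p['cy']
def marks(p,q,z):
    r=[]
    for m in env.mark_of(p,q):
        u,v=m['location'][0]*640,m['location'][1]*400
        r.append((round(m['conf'],2),round(u),round(v),px2w(p,u,v,z).round(4)))
    return r
E
python3 - <<'E'
from h import *
for n in ('top','scene'):
    p=snap(n,n+'0'); print(n,p['attitude'],p['origin'],p['fx'])
    for q,z in dict(bay=0,door_hinge=.08,door_push=.08,tray=0,spanner=.095,clip0=.07,clip1=.07,clip2=.07,pipe0_mid=.01,pipe1_mid=.01,pipe2_mid=.01,oldpipe=.06).items():
        for m in marks(p,q,z)[:4]: print(q,*m)
s=env.read_state(); print(s['ee_pos'],s['orientation'],s['width'])
E
```

```text
pics
top [-2.94165048 -0.00540803 -1.64192999] [ 0.3178545  -0.02586558  1.1113518 ] 409.9723412711876
bay 0.92 275 153 [0.6781 0.0533 0.    ]
door_hinge 0.71 230 183 [0.5795 0.1675 0.08  ]
door_hinge 0.47 392 156 [ 0.6225 -0.2575  0.08  ]
door_push 0.59 269 225 [0.4624 0.0737 0.08  ]
door_push 0.28 229 181 [0.5848 0.1709 0.08  ]
tray 0.8 170 250 [0.4263 0.3503 0.    ]
spanner 0.55 274 153 [0.6486 0.0496 0.095 ]
spanner 0.19 457 150 [ 0.6214 -0.4236  0.095 ]
spanner 0.16 437 222 [ 0.4387 -0.3476  0.095 ]
spanner 0.16 274 152 [0.6493 0.0485 0.095 ]
clip0 0.87 296 148 [ 0.6663 -0.0073  0.07  ]
clip0 0.77 273 144 [0.6798 0.0518 0.07  ]
clip0 0.66 249 148 [0.6729 0.1172 0.07  ]
clip0 0.32 389 158 [ 0.6205 -0.2512  0.07  ]
clip1 0.87 296 148 [ 0.6663 -0.0073  0.07  ]
clip1 0.77 273 144 [0.6798 0.0518 0.07  ]
clip1 0.66 249 148 [0.6729 0.1172 0.07  ]
clip1 0.32 389 158 [ 0.6205 -0.2512  0.07  ]
clip2 0.87 296 148 [ 0.6663 -0.0073  0.07  ]
clip2 0.77 273 144 [0.6798 0.0518 0.07  ]
clip2 0.66 249 148 [0.6729 0.1172 0.07  ]
clip2 0.32 389 158 [ 0.6205 -0.2512  0.07  ]
pipe0_mid 0.67 296 148 [
[... 929 characters left out ...]
24 0.07  ]
clip0 0.67 366 211 [ 0.6707 -0.0053  0.07  ]
clip1 0.97 387 183 [0.6851 0.1173 0.07  ]
clip1 0.81 379 195 [0.682  0.0624 0.07  ]
clip1 0.67 366 211 [ 0.6707 -0.0053  0.07  ]
clip2 0.97 387 183 [0.6851 0.1173 0.07  ]
clip2 0.81 379 195 [0.682  0.0624 0.07  ]
clip2 0.67 366 211 [ 0.6707 -0.0053  0.07  ]
pipe1_mid 0.83 315 293 [ 0.6419 -0.2654  0.01  ]
pipe2_mid 0.66 229 294 [ 0.448  -0.3623  0.01  ]
oldpipe 0.7 375 197 [0.6715 0.0615 0.06  ]
oldpipe 0.64 213 227 [ 0.3219 -0.2326  0.06  ]
oldpipe 0.57 287 242 [ 0.522  -0.1869  0.06  ]
oldpipe 0.53 413 169 [0.7333 0.2117 0.06  ]
[ 0.26833718 -0.61938055  0.23129677] [-3.14158679e+00 -3.17705827e-05  4.08769084e-01] 0.08570242791583003
```

View pics/top0.png

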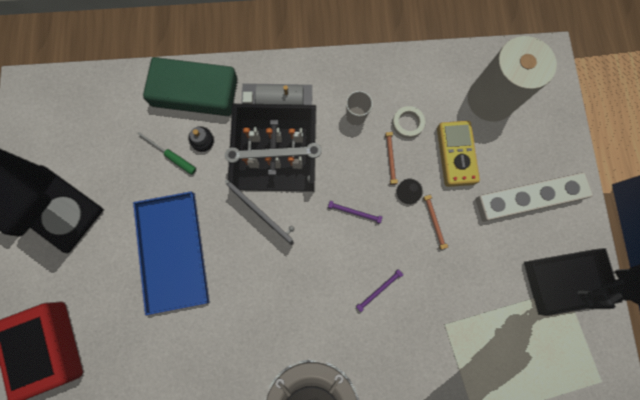

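View pics/scene0.png

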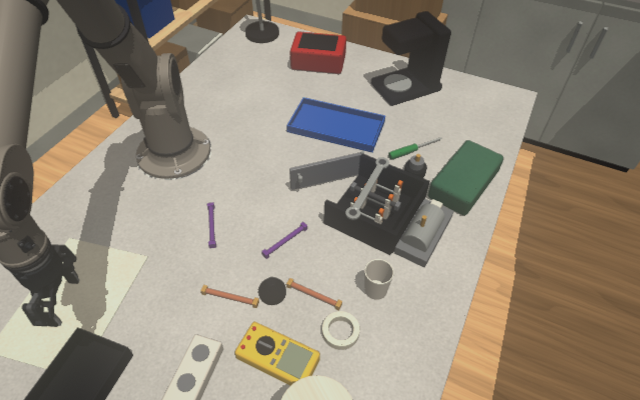

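The top view shows two copper pipes, at (391,158) and (435,222). The purple ones are look-alikes. The spanner lies across the bay at (273,152), the door is open, and the tray is at (170,253). I'm moving above the bay for a close look.

>>> move_arm --deltas '[{"slide": [4.6, -3.7, -1]}, {"slide": [4.6, -3.7, -1]}, {"slide": [4.6, -3.7, -1]}, {"slide": [4.6, -3.7, -1]}, {"slide": [4.6, -3.7, -1]}, {"slide": [4.6, -3.7, -1]}, {"slide": [4.6, -3.7, -1]}, {"slide": [4.6, -3.7, -1]}]'

```text
invalid input
```

>>> move_arm --deltas '[{"slide": [4.4, -3.55, -0.8]}, {"slide": [4.4, -3.55, -0.8]}, {"slide": [4.4, -3.55, -0.8]}, {"slide": [4.4, -3.55, -0.8]}, {"slide": [4.4, -3.55, -0.8]}, {"turn": [0, 0, -10]}, {"turn": [0, 0, -10]}, {"turn": [0, 0, -10]}]'

```text
invalid input
```

>>> move_arm --deltas '[{"turn": [0, 0, -8]}, {"turn": [0, 0, -8]}, {"turn": [0, 0, -8]}, {"turn": [0, 0, -8]}, {}, {}, {}, {}]'

```text
invalid input
```

Run:
```python
from h import *
s=env.read_state(); print(s['t'],s['ee_pos'],s['orientation'],s['qpos'])
p=snap('wrist','w1'); print(p['attitude'],p['origin'],p['fx'])
for q,z in dict(bay=0,spanner=.095,clip0=.07,oldpipe=.06,door_hinge=.08,door_push=.08).items():
    for m in marks(p,q,z)[:4]: print(q,*m)
```

```text
1.3 [ 0.26833718 -0.61938055  0.23129677] [-3.14158679e+00 -3.17705827e-05  4.08769084e-01] [ 1.05388809  0.47701078  0.02240222  1.55540931 -0.01152232  1.10930442
 -0.08310604]
[ 2.82720570e+00  5.44784583e-04 -1.16153393e+00] [ 0.34215514 -0.58811288  0.37326028] 330.71650179169393
```

View pics/w1.png

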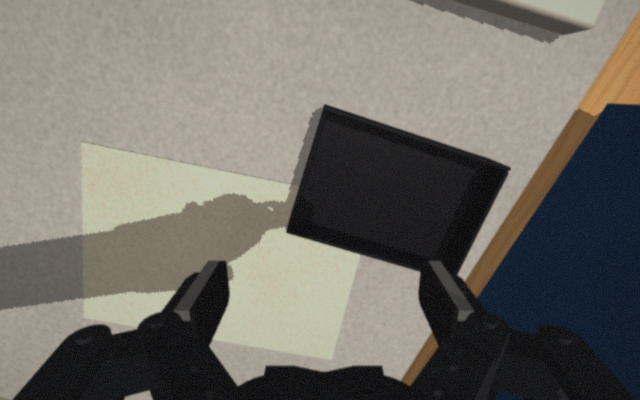

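The wrist picture shows only the start area (paper and the black box), because the moves were refused. I'm resending them with all fields filled in.

>>> move_arm --deltas '[{"turn": [0, 0, 0], "slide": [4.6, -3.7, -1], "hand": 1}, {"turn": [0, 0, 0], "slide": [4.6, -3.7, -1], "hand": 1}, {"turn": [0, 0, 0], "slide": [4.6, -3.7, -1], "hand": 1}, {"turn": [0, 0, 0], "slide": [4.6, -3.7, -1], "hand": 1}, {"turn": [0, 0, 0], "slide": [4.6, -3.7, -1], "hand": 1}, {"turn": [0, 0, 0], "slide": [4.6, -3.7, -1], "hand": 1}, {"turn": [0, 0, 0], "slide": [4.6, -3.7, -1], "hand": 1}, {"turn": [0, 0, 0], "slide": [4.6, -3.7, -1], "hand": 1}]' --force 60

```text
t: 2.65
ee_pos: [0.489, -0.1998, 0.312]
orientation: [3.141, -0.001, 0.409]
contact_force: [0.9, -0.4, -0.3]
width: 0.0852
grasp_force: 0.0
```

>>> move_arm --deltas '[{"turn": [0, 0, 0], "slide": [4.4, -3.55, -0.8], "hand": 1}, {"turn": [0, 0, 0], "slide": [4.4, -3.55, -0.8], "hand": 1}, {"turn": [0, 0, 0], "slide": [4.4, -3.55, -0.8], "hand": 1}, {"turn": [0, 0, 0], "slide": [4.4, -3.55, -0.8], "hand": 1}, {"turn": [0, 0, 0], "slide": [4.4, -3.55, -0.8], "hand": 1}, {"turn": [0, 0, -10], "slide": [0, 0, 0], "hand": 1}, {"turn": [0, 0, -10], "slide": [0, 0, 0], "hand": 1}, {"turn": [0, 0, -10], "slide": [0, 0, 0], "hand": 1}]'

```text
t: 3.65
ee_pos: [0.6197, 0.0489, 0.3513]
orientation: [3.142, 0.0, 0.938]
contact_force: [0.1, -0.3, -0.1]
width: 0.0854
grasp_force: 0.0
```

>>> move_arm --deltas '[{"turn": [0, 0, -8], "slide": [0, 0, 0], "hand": 1}, {"turn": [0, 0, -8], "slide": [0, 0, 0], "hand": 1}, {"turn": [0, 0, -8], "slide": [0, 0, 0], "hand": 1}, {"turn": [0, 0, -8], "slide": [0, 0, 0], "hand": 1}, {"turn": [0, 0, 0], "slide": [0, 0, 0], "hand": 1}, {"turn": [0, 0, 0], "slide": [0, 0, 0], "hand": 1}, {"turn": [0, 0, 0], "slide": [0, 0, 0], "hand": 1}, {"turn": [0, 0, 0], "slide": [0, 0, 0], "hand": 1}]'

```text
t: 4.65
ee_pos: [0.6196, 0.0489, 0.3513]
orientation: [-3.142, 0.0, 1.49]
contact_force: [0.1, 0.8, -0.2]
width: 0.0853
grasp_force: 0.0
```

Run:
```python
from h import *
s=env.read_state(); print(s['t'],s['ee_pos'],s['orientation'],s['qpos'])
p=snap('wrist','w2'); print(p['attitude'],p['origin'],p['fx'])
for q,z in dict(bay=0,spanner=.095,clip0=.07,oldpipe=.06,door_hinge=.08,door_push=.08).items():
    for m in marks(p,q,z)[:4]: print(q,*m)
```

```text
4.65 [0.6196264  0.04888441 0.35131487] [-3.14157146e+00  6.73040003e-05  1.49025121e+00] [ 0.22323543  0.35466266 -0.54042674  1.50488407  0.18494424  1.33324175
 -0.41383133]
[ 2.82749136e+00 -1.69485865e-05 -8.01097085e-02] [0.62703582 0.12773045 0.49328046] 330.71650179169393
bay 0.82 361 140 [0.6776 0.0541 0.    ]
bay 0.69 370 96 [ 0.6926  0.1155 -0.    ]
spanner 0.69 348 153 [0.6516 0.0547 0.095 ]
clip0 0.94 371 97 [0.6846 0.1168 0.07  ]
clip0 0.83 364 192 [ 0.6704 -0.0048  0.07  ]
clip0 0.63 367 148 [0.6766 0.0537 0.07  ]
oldpipe 0.96 145 300 [ 0.33   -0.1536  0.06  ]
oldpipe 0.82 260 271 [ 0.5127 -0.1167  0.06  ]
oldpipe 0.72 364 148 [0.6744 0.0534 0.06  ]
door_hinge 0.79 279 51 [0.5792 0.1756 0.08  ]
door_push 0.61 202 143 [0.4711 0.0785 0.08  ]
```

View pics/w2.png

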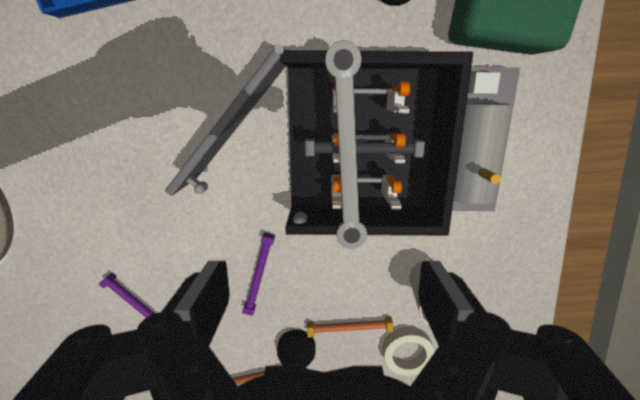

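The wrist view shows the spanner from (343,58) to (351,236). The three clips are at (371,97), (367,148) and (364,192), and the old grey pipe is in the middle one. Next I'll work out the spanner line, bay yaw, tray pose and the first move.

```bash
cat >> h.py <<'E'
def go(x,y,z,yawdeg=None):
    s=env.read_state(); P=np.array(s['ee_pos']); M=R.from_euler('xyz',s['orientation']).as_matrix()
    d=M.T@(np.array([x,y,z])-P)*100
    yw=np.degrees(s['orientation'][2]); t=0
    if yawdeg is not None: t=-((yawdeg-yw+90)%180-90)
    print('t',round(s['t'],2),'pos',P.round(4),'yaw',round(yw,1),'F',np.round(s['contact_force'],1),'slide cm(old frame)',d.round(2),'turn z',round(t,1),
     'if turned first',(R.from_euler('z',-t,degrees=True).as_matrix()@d).round(2))
def axis(p,q,z,pick=None):
    """centre & long-axis direction of the outline nearest to pick, at height z"""
    o=env.outline_of(p,q); res=[]
    for m in o:
        pts=np.argwhere(m['pixels'])[:,::-1].astype(np.float32)
        w=np.array([px2w(p,u,v,z)[:2] for u,v in pts])
        (c,sz,a)=cv2.minAreaRect((w*1000).astype(np.float32)); b=cv2.boxPoints((c,sz,a))
        e=b[1]-b[0] if np.linalg.norm(b[1]-b[0])>np.linalg.norm(b[2]-b[1]) else b[2]-b[1]
        res.append((round(m['conf'],2),np.round(c,1),np.round(sz,0),round(np.degrees(np.arctan2(e[1],e[0]))%180,1)))
    return res
E
python3 - <<'E'
from h import *
p=snap('wrist')
a=px2w(p,343,58,.103);b=px2w(p,351,236,.103);print(a,b,(a+b)/2,np.linalg.norm(a-b),np.degrees(np.arctan2(*(a-b)[1::-1])))
print('sp',axis(p,'spanner',.1)[:2]); print('old',axis(p,'oldpipe',.07)[:4]); print('pipe',axis(p,'pipe0',.01)[:4])
t=snap('top'); sc=snap('scene')
for q in (t,sc): print('tray',axis(q,'tray',.015)[:2],'pipe',[r for r in axis(q,'pipe0',.01)[:5]])
go(*((a+b)/2)[:2],.13,np.degrees(np.arctan2(*(a-b)[1::-1])))
E
```

```text
[0.65094743 0.16030185 0.103     ] [ 0.64824343 -0.05195924  0.103     ] [0.64959543 0.05417131 0.103     ] 0.21227831076994874 89.27014583070223
sp [(0.9, array([649.5,  53.9]), array([250.,  40.]), np.float32(89.1))]
old [(0.88, array([674.4,  55. ]), array([ 22., 154.]), np.float32(175.4)), (0.72, array([ 511.5, -117.9]), array([140.,  19.]), np.float32(69.1)), (0.6, array([ 310.1, -140.7]), array([31., 86.]), np.float32(120.9)), (0.51, array([ 470.6, -305.3]), array([51., 15.]), np.float32(12.7))]
pipe [(0.7, array([ 640.6, -267. ]), array([ 32., 151.]), np.float32(179.9)), (0.59, array([ 446.3, -363.3]), array([60., 19.]), np.float32(22.2)), (0.38, array([487.9,  83.7]), array([273.,  46.]), np.float32(44.5))]
tray [(0.72, array([422. , 343.2]), array([304., 170.]), np.float32(6.1))] pipe [(0.87, array([ 638.7, -270.1]), array([ 21., 153.]), np.float32(179.5)), (0.55, array([ 452.3, -371.4]), array([151.,  23.]), np.float32(12.0))]
tray [(0.68, array([417.8, 347.2]), array([311., 196.]), np.float32(7.1))] pipe [(0.78, array([ 638.3, -266.2]), array([ 25., 152.]), np.float32(179.7)), (0.77, array([ 451.1, -367.3]), array([155.,  28.]), np.float32(10.9))]
t 5.5 pos [0.6197 0.0488 0.3513] yaw 85.4 F [-1.  -0.1  0.4] slide cm(old frame) [ 0.77  2.94 22.13] turn z -3.8 if turned first [ 0.57  2.99 22.13]
```

>>> move_arm --deltas '[{"turn": [0, 0, -4], "slide": [0, 0, 0], "hand": 0}, {"turn": [0, 0, 0], "slide": [0.3, 1.5, 4.4], "hand": 0}, {"turn": [0, 0, 0], "slide": [0.3, 1.5, 4.4], "hand": 0}, {"turn": [0, 0, 0], "slide": [0, 0, 4.4], "hand": 0}, {"turn": [0, 0, 0], "slide": [0, 0, 4.4], "hand": 0}, {"turn": [0, 0, 0], "slide": [0, 0, 4.4], "hand": 0}, {"turn": [0, 0, 0], "slide": [0, 0, 2.4], "hand": 0}, {"turn": [0, 0, 0], "slide": [0, 0, 2], "hand": 0}]' --force 80

```text
t: 6.5
ee_pos: [0.6496, 0.0544, 0.0861]
orientation: [-3.141, -0.0, 1.561]
contact_force: [0.5, 0.6, 0.8]
width: 0.0429
grasp_force: 0.0
```

>>> move_arm --deltas '[{"turn": [0, 0, 0], "slide": [0, 0, 0], "hand": 0}, {"turn": [0, 0, 0], "slide": [0, 0, 0], "hand": -1}, {"turn": [0, 0, 0], "slide": [0, 0, 0], "hand": -1}, {"turn": [0, 0, 0], "slide": [0, 0, 0], "hand": -1}, {"turn": [0, 0, 0], "slide": [0, 0, 0], "hand": -1}, {"turn": [0, 0, 0], "slide": [0, 0, 0], "hand": -1}, {"turn": [0, 0, 0], "slide": [0, 0, 0], "hand": -1}, {"turn": [0, 0, 0], "slide": [0, 0, 0], "hand": -1}]'

```text
t: 7.5
ee_pos: [0.6429, 0.055, 0.0876]
orientation: [-3.128, 0.002, 1.561]
contact_force: [-20.8, 0.5, 12.6]
width: 0.0179
grasp_force: 78.7
```

Run:
```python
from h import *
p=snap('wrist'); cv2.imwrite('pics/w3.png',p['image'])
print(axis(p,'spanner',.1)[:2])
t=snap('top'); print(axis(t,'spanner',.1)[:2])
```

```text
[(0.85, array([644.1,  83.3]), array([161.,  40.]), np.float32(89.3))]
[(0.78, array([640.5, 124.8]), array([105.,  37.]), np.float32(86.0))]
```

View pics/w3.png

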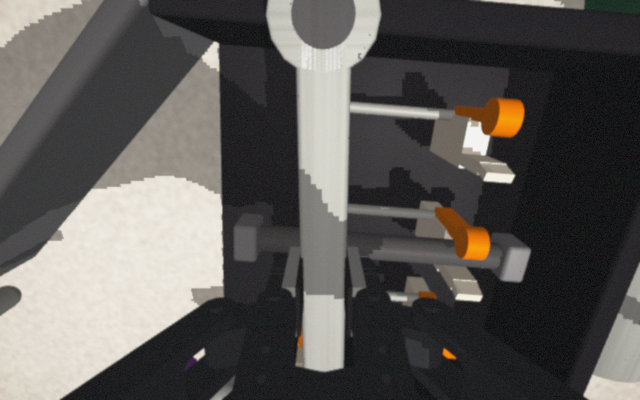

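The picture shows the spanner between the pads and shifted about 6 mm. With the 21 N side force, a finger is probably also bearing on the front jaw's nose. I'll open, rise 6 mm and grip again above the noses.

>>> move_arm --deltas '[{"turn": [0, 0, 0], "slide": [0, 0, 0], "hand": 0}, {"turn": [0, 0, 0], "slide": [0, 0, 0], "hand": 0}, {"turn": [0, 0, 0], "slide": [0, 0, -0.6], "hand": 0}, {"turn": [0, 0, 0], "slide": [0, 0, 0], "hand": 0}, {"turn": [0, 0, 0], "slide": [0, 0, 0], "hand": -1}, {"turn": [0, 0, 0], "slide": [0, 0, 0], "hand": -1}, {"turn": [0, 0, 0], "slide": [0, 0, 0], "hand": -1}, {"turn": [0, 0, 0], "slide": [0, 0, 0], "hand": -1}]' --force 80

```text
t: 8.7
ee_pos: [0.6497, 0.0546, 0.0937]
orientation: [-3.141, 0.0, 1.561]
contact_force: [-2.2, -0.4, 6.5]
width: 0.0175
grasp_force: 78.7
```

>>> move_arm --deltas '[{"turn": [0, 0, 0], "slide": [0, 0, 0], "hand": -1}, {"turn": [0, 0, 0], "slide": [0, 0, 0], "hand": -1}, {"turn": [0, 0, 0], "slide": [0, 0, 0], "hand": -1}, {"turn": [0, 0, 0], "slide": [0, 0, 0], "hand": -1}, {"turn": [0, 0, 0], "slide": [0, 0, 0], "hand": -1}, {"turn": [0, 0, 0], "slide": [0, 0, 0], "hand": -1}, {"turn": [0, 0, 0], "slide": [0, 0, 0], "hand": -1}, {"turn": [0, 0, 0], "slide": [0, 0, -0.2], "hand": -1}]'

```text
t: 9.7
ee_pos: [0.6495, 0.0544, 0.0949]
orientation: [-3.141, 0.0, 1.561]
contact_force: [0.3, 0.4, -1.2]
width: 0.0172
grasp_force: 78.3
```

>>> move_arm --deltas '[{"turn": [0, 0, 0], "slide": [0, 0, -1], "hand": -1}, {"turn": [0, 0, 0], "slide": [0, 0, -2], "hand": -1}, {"turn": [0, 0, 0], "slide": [0, 0, -2], "hand": -1}, {"turn": [0, 0, 0], "slide": [0, 0, -2], "hand": -1}, {"turn": [0, 0, 0], "slide": [0, 0, -2], "hand": -1}, {"turn": [0, 0, 0], "slide": [0, 0, -1], "hand": -1}, {"turn": [0, 0, 0], "slide": [0, 0, 0], "hand": -1}, {"turn": [0, 0, 0], "slide": [0, 0, 0], "hand": -1}]'

```text
t: 10.7
ee_pos: [0.6492, 0.0543, 0.1944]
orientation: [-3.14, 0.0, 1.561]
contact_force: [0.1, -0.4, -2.2]
width: 0.0172
grasp_force: 78.4
```

Run:
```python
from h import *
s=env.read_state();print(s['contact_force'],s['width'],s['ft_torque'])
p=snap('wrist','w4');print(axis(p,'spanner',.19)[:2])
go(.417,.379,.195,6.3)
```

```text
[ 0.1079385  -0.37223758 -2.21171813] 0.017214627518766547 [0.0038188  0.02552065 0.06177599]
[(0.62, array([650.3,  76.4]), array([181.,  43.]), np.float32(89.4))]
t 10.8 pos [0.6492 0.0544 0.1943] yaw 89.4 F [ 0.6 -0.1 -1.9] slide cm(old frame) [ 32.23 -23.54  -0.04] turn z 83.1 if turned first [-19.51 -34.81  -0.04]
```

View pics/w4.png

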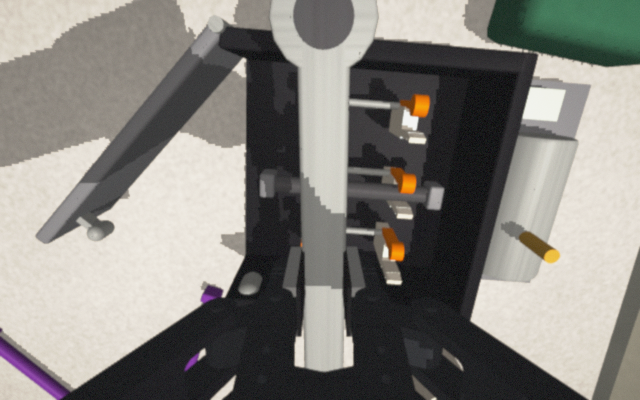

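The spanner is held: weight 2.2 N, level, and clear of the chassis. Carrying it over the tray.

>>> move_arm --deltas '[{"turn": [0, 0, 0], "slide": [4, -2.9, 0], "hand": -1}, {"turn": [0, 0, 0], "slide": [4, -2.9, 0], "hand": -1}, {"turn": [0, 0, 0], "slide": [4, -2.9, 0], "hand": -1}, {"turn": [0, 0, 0], "slide": [4, -2.9, 0], "hand": -1}, {"turn": [0, 0, 0], "slide": [4, -2.9, 0], "hand": -1}, {"turn": [0, 0, 0], "slide": [4, -2.9, 0], "hand": -1}, {"turn": [0, 0, 0], "slide": [4, -2.9, 0], "hand": -1}, {"turn": [0, 0, 0], "slide": [4.2, -3.2, 0], "hand": -1}]'

```text
t: 11.8
ee_pos: [0.4171, 0.3797, 0.1948]
orientation: [-3.141, 0.001, 1.56]
contact_force: [1.4, 0.8, -1.5]
width: 0.0178
grasp_force: 78.5
```

>>> move_arm --deltas '[{"turn": [0, 0, -10], "slide": [0, 0, 0], "hand": -1}, {"turn": [0, 0, -10], "slide": [0, 0, 0], "hand": -1}, {"turn": [0, 0, -10], "slide": [0, 0, 0], "hand": -1}, {"turn": [0, 0, -10], "slide": [0, 0, 0], "hand": -1}, {"turn": [0, 0, -10], "slide": [0, 0, 0], "hand": -1}, {"turn": [0, 0, -10], "slide": [0, 0, 0], "hand": -1}, {"turn": [0, 0, -10], "slide": [0, 0, 0], "hand": -1}, {"turn": [0, 0, -10], "slide": [0, 0, 0], "hand": -1}]'

```text
t: 12.8
ee_pos: [0.4179, 0.3785, 0.1948]
orientation: [-3.141, -0.001, 2.963]
contact_force: [0.1, 0.3, -1.6]
width: 0.0172
grasp_force: 78.5
```

>>> move_arm --deltas '[{"turn": [0, 0, -9], "slide": [0, 0, 0], "hand": -1}, {"turn": [0, 0, -8], "slide": [0, 0, 0], "hand": -1}, {"turn": [0, 0, 0], "slide": [0, 0, 2], "hand": -1}, {"turn": [0, 0, 0], "slide": [0, 0, 3], "hand": -1}, {"turn": [0, 0, 0], "slide": [0, 0, 2], "hand": -1}, {"turn": [0, 0, 0], "slide": [0, 0, 0], "hand": -1}, {"turn": [0, 0, 0], "slide": [0, 0, 0], "hand": -1}, {"turn": [0, 0, 0], "slide": [0, 0, 0], "hand": -1}]'

```text
t: 13.8
ee_pos: [0.4184, 0.3796, 0.1263]
orientation: [3.14, 0.001, -3.03]
contact_force: [0.1, 0.0, -1.1]
width: 0.0172
grasp_force: 78.5
```

Run:
```python
from h import *
p=snap('wrist','w5');print(axis(p,'spanner',.12)[:2],axis(p,'tray',.03)[:2])
t=snap('top','t5');print(axis(t,'spanner',.12)[:2],axis(t,'tray',.02)[:2])
go(.417,.379,.02,6.3)
```

```text
[(0.66, array([398.7, 377.1]), array([185.,  44.]), np.float32(6.5))] [(0.97, array([429.4, 346.7]), array([281., 159.]), np.float32(6.7)), (0.16, array([576.8, 152.3]), array([ 79., 162.]), np.float32(169.5))]
[(0.62, array([418.9, 379.9]), array([251.,  40.]), np.float32(6.1)), (0.34, array([ 607.8, -416.2]), array([169.,  92.]), np.float32(0.8))] [(0.55, array([420.9, 341.9]), array([315., 148.]), np.float32(1.7)), (0.35, array([692.6,  58.6]), array([245., 387.]), np.float32(173.5))]
t 14.1 pos [0.4182 0.3789 0.1256] yaw -173.6 F [-0.1  0.5 -2. ] slide cm(old frame) [ 0.12  0.03 10.56] turn z 0.1 if turned first [ 0.12  0.03 10.56]
```

View pics/w5.png

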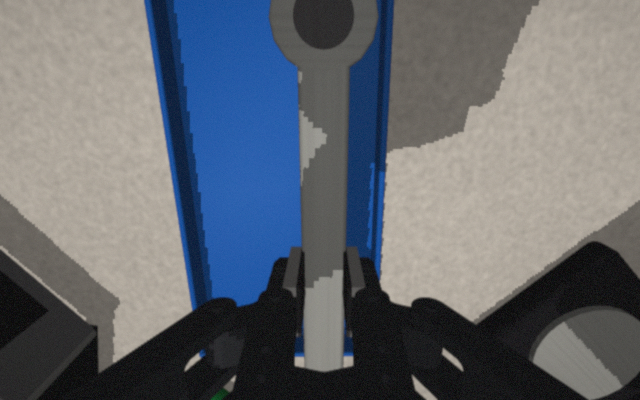

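The spanner lies parallel to the tray and inside it, from (323,20) to (323,360). Lowering and releasing.

>>> move_arm --deltas '[{"turn": [0, 0, 0], "slide": [0, 0, 3], "hand": -1}, {"turn": [0, 0, 0], "slide": [0, 0, 3], "hand": -1}, {"turn": [0, 0, 0], "slide": [0, 0, 3], "hand": -1}, {"turn": [0, 0, 0], "slide": [0, 0, 1.6], "hand": -1}, {"turn": [0, 0, 0], "slide": [0, 0, 0.6], "hand": -1}, {"turn": [0, 0, 0], "slide": [0, 0, 0.5], "hand": -1}, {"turn": [0, 0, 0], "slide": [0, 0, 0], "hand": -1}, {"turn": [0, 0, 0], "slide": [0, 0, 0], "hand": -1}]'

```text
t: 15.1
ee_pos: [0.4183, 0.3792, 0.009]
orientation: [3.141, 0.001, -3.03]
contact_force: [0.3, -0.5, -1.5]
width: 0.0172
grasp_force: 78.5
```

>>> move_arm --deltas '[{"turn": [0, 0, 0], "slide": [0, 0, 0], "hand": -0.3}, {"turn": [0, 0, 0], "slide": [0, 0, 0], "hand": -0.3}, {"turn": [0, 0, 0], "slide": [0, 0, 0], "hand": -0.3}, {"turn": [0, 0, 0], "slide": [0, 0, -1], "hand": -0.3}, {"turn": [0, 0, 0], "slide": [0, 0, -3], "hand": -0.3}, {"turn": [0, 0, 0], "slide": [0, 0, -5], "hand": -0.3}, {"turn": [0, 0, 0], "slide": [0, 0, -6], "hand": 0}, {"turn": [0, 0, 0], "slide": [0, 0, -6], "hand": 0}]'

```text
t: 16.1
ee_pos: [0.4176, 0.3788, 0.2207]
orientation: [3.141, 0.0, -3.029]
contact_force: [1.3, -0.2, 0.2]
width: 0.0431
grasp_force: 0.0
```

Run:
```python
from h import *
p=snap('wrist','w6');print(axis(p,'spanner',.012)[:2],axis(p,'tray',.03)[:2])
go(.63,.03,.24,83)
```

```text
[(0.62, array([418.5, 378.9]), array([247.,  38.]), np.float32(6.7)), (0.19, array([625.6,  89.1]), array([174., 375.]), np.float32(169.7))] [(0.75, array([421.3, 345.8]), array([298., 159.]), np.float32(6.8))]
t 16.25 pos [0.4189 0.3808 0.2223] yaw -173.6 F [ 0.5  0.6 -0.5] slide cm(old frame) [-17.07 -37.21  -1.81] turn z -76.6 if turned first [ 32.24 -25.24  -1.81]
```

>>> move_arm --deltas '[{"turn": [0, 0, 0], "slide": [-2.7, -4.4, -0.4], "hand": 0}, {"turn": [0, 0, 0], "slide": [-2.7, -4.4, -0.4], "hand": 0}, {"turn": [0, 0, 0], "slide": [-2.7, -4.4, -0.4], "hand": 0}, {"turn": [0, 0, 0], "slide": [-2.7, -4.4, -0.4], "hand": 0}, {"turn": [0, 0, 0], "slide": [-2.7, -4.4, -0.4], "hand": 0}, {"turn": [0, 0, 0], "slide": [-2.7, -4.4, -0.4], "hand": 0}, {"turn": [0, 0, 0], "slide": [-2.7, -4.4, -0.4], "hand": 0}, {"turn": [0, 0, 0], "slide": [-2.9, -4.4, -0.4], "hand": 0}]'

```text
t: 17.25
ee_pos: [0.6742, 0.0518, 0.2493]
orientation: [-3.141, -0.002, -3.029]
contact_force: [0.2, 1.5, -0.6]
width: 0.0425
grasp_force: 0.0
```

>>> move_arm --deltas '[{"turn": [0, 0, 7], "slide": [0, 0, 0], "hand": 0}, {"turn": [0, 0, 6], "slide": [0, 0, 0], "hand": 0}, {"turn": [0, 0, 0], "slide": [0, 0, 0], "hand": 0}, {"turn": [0, 0, 0], "slide": [0, 0, 0], "hand": 0}, {"turn": [0, 0, 0], "slide": [0, 0, 0], "hand": 0}, {"turn": [0, 0, 0], "slide": [0, 0, 0], "hand": 0}, {"turn": [0, 0, 0], "slide": [0, 0, 0], "hand": 0}, {"turn": [0, 0, 0], "slide": [0, 0, 0], "hand": 0}]'

```text
t: 18.25
ee_pos: [0.674, 0.0534, 0.2503]
orientation: [3.142, 0.0, 3.027]
contact_force: [0.6, 0.5, -0.9]
width: 0.0428
grasp_force: 0.0
```

Run:
```python
from h import *
p=snap('wrist','w7')
for q,z in dict(bay=0,clip0=.07,oldpipe=.06).items():
    for m in marks(p,q,z)[:4]: print(q,*m)
print(axis(p,'oldpipe',.07)[:2])
print(env.read_state()['qpos'])
go(.675,.055,.25,173.3)
```

```text
bay 0.94 324 159 [0.6733 0.0546 0.    ]
bay 0.57 37 168 [ 0.6443 -0.2919  0.    ]
bay 0.23 155 255 [ 0.7759 -0.1823  0.    ]
bay 0.22 385 174 [0.7003 0.1262 0.    ]
clip0 0.85 268 178 [ 0.6727 -0.0026  0.07  ]
clip0 0.75 390 177 [0.6849 0.1191 0.07  ]
clip0 0.71 325 177 [0.6779 0.0542 0.07  ]
clip0 0.58 325 160 [0.6604 0.0569 0.07  ]
oldpipe 0.85 110 14 [ 0.5093 -0.1194  0.06  ]
oldpipe 0.64 326 169 [0.6723 0.0561 0.06  ]
[(0.67, array([ 510.7, -119.1]), array([134.,  17.]), np.float32(69.0)), (0.64, array([674.3,  55.3]), array([ 20., 153.]), np.float32(174.9))]
[ 0.41241615  0.61936303 -0.9017058   1.48523354  0.49572021  1.27745245
  0.91324482]
t 18.5 pos [0.674  0.0534 0.2503] yaw 173.4 F [ 0.3 -0.  -0.5] slide cm(old frame) [-0.08  0.17  0.03] turn z 0.1 if turned first [-0.08  0.17  0.03]
```

View pics/w7.png

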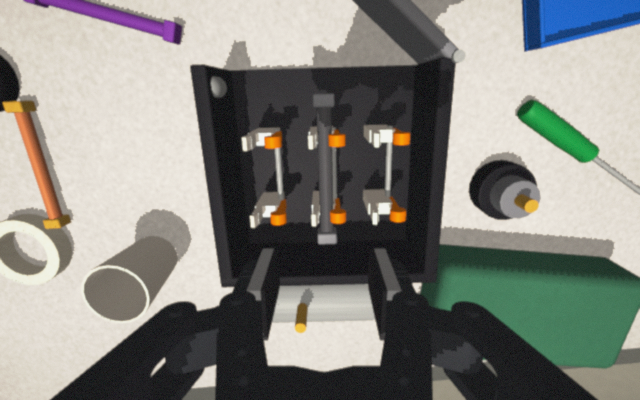

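The old pipe runs from (324,100) to (327,240). The jaw rods sit beside each clip, at (279,165), (335,165) and (388,165). I'll check the rod height from two views before putting fingers down.

Run:
```python
from h import *
p=snap('wrist'); M=rot(p)
q=dict(p)  # camera pose in w4
q['attitude']=R.from_euler('xyz',[2.8274,0,np.radians(89.4-90)]).as_matrix(); q['origin']=np.array([.6492,.0544,.1943])+[.0008,.0791,.142]
print(p['attitude'],p['origin'])
b=np.radians(-6.2); nv=np.array([-np.sin(b),np.cos(b)]); c=np.array([.677,.056])
for nm,a,d,off in (('rod0',(279,165),(365,232),-.06),('rod1',(335,165),(365,171),0),('rod2',(388,165),(375,104),.06),('old',(325,165),(355,190),0)):
    for z in (.04,.05,.06,.07,.08):
        print(nm,z,*[round(1000*((px2w(k,*e,z)[:2]-c)@nv-off),1) for k,e in ((p,a),(q,d))])
```

```text
[ 2.82699334e+00 -5.85404186e-04  1.45648902e+00] [0.59613209 0.06227723 0.39226884]
rod0 0.04 9.0 8.2
rod0 0.05 10.4 12.5
rod0 0.06 11.8 16.7
rod0 0.07 13.2 21.0
rod0 0.08 14.5 25.2
rod1 0.04 9.7 8.5
rod1 0.05 9.4 10.7
rod1 0.06 9.1 13.0
rod1 0.07 8.7 15.2
rod1 0.08 8.4 17.4
rod2 0.04 7.2 8.0
rod2 0.05 5.2 8.2
rod2 0.06 3.3 8.4
rod2 0.07 1.3 8.6
rod2 0.08 -0.7 8.8
old 0.04 -1.1 -10.4
old 0.05 -1.1 -7.5
old 0.06 -1.2 -4.7
old 0.07 -1.2 -1.8
old 0.08 -1.3 1.0
```

>>> move_arm --deltas '[{"turn": [0, 0, -0.5], "slide": [-0.2, 0.2, 0], "hand": 0}, {"turn": [0, 0, 0], "slide": [0, 0, 3.5], "hand": 0}, {"turn": [0, 0, 0], "slide": [0, 0, 3.5], "hand": 0}, {"turn": [0, 0, 0], "slide": [0, 0, 3.5], "hand": 0}, {"turn": [0, 0, 0], "slide": [0, 0, 3], "hand": 0}, {"turn": [0, 0, 0], "slide": [0, 0, 3], "hand": 0}, {"turn": [0, 0, 0], "slide": [0, 0, 2], "hand": 0}, {"turn": [0, 0, 0], "slide": [0, 0, 1], "hand": 0}]' --force 110

```text
t: 19.55
ee_pos: [0.676, 0.0552, 0.0543]
orientation: [-3.141, -0.001, 3.036]
contact_force: [-0.7, -0.2, -0.0]
width: 0.0426
grasp_force: 0.0
```

>>> move_arm --deltas '[{"turn": [0, 0, 0], "slide": [0, 0, 0], "hand": 0}, {"turn": [0, 0, 0], "slide": [0, 0, 0], "hand": -1}, {"turn": [0, 0, 0], "slide": [0, 0, 0], "hand": -1}, {"turn": [0, 0, 0], "slide": [0, 0, 0], "hand": -1}, {"turn": [0, 0, 0], "slide": [0, 0, 0], "hand": -1}, {"turn": [0, 0, 0], "slide": [0, 0, 0], "hand": -1}, {"turn": [0, 0, 0], "slide": [0, 0, 0], "hand": -1}, {"turn": [0, 0, 0], "slide": [0, 0, 0], "hand": -1}]'

```text
t: 20.55
ee_pos: [0.677, 0.0554, 0.0568]
orientation: [3.141, 0.002, 3.035]
contact_force: [-1.2, -0.3, 7.2]
width: 0.01
grasp_force: 107.5
```

>>> move_arm --deltas '[{"turn": [0, 0, 0], "slide": [0, 0, -0.5], "hand": -1}, {"turn": [0, 0, 0], "slide": [0, 0, -0.5], "hand": -1}, {"turn": [0, 0, 0], "slide": [0, 0, -0.5], "hand": -1}, {"turn": [0, 0, 0], "slide": [0, 0, -0.5], "hand": -1}, {"turn": [0, 0, 0], "slide": [0, 0, -0.5], "hand": -1}, {"turn": [0, 0, 0], "slide": [0, 0, -0.5], "hand": -1}, {"turn": [0, 0, 0], "slide": [0, 0, -1], "hand": -1}, {"turn": [0, 0, 0], "slide": [0, 0, -1], "hand": -1}]'

```text
t: 21.55
ee_pos: [0.6763, 0.0556, 0.1062]
orientation: [3.141, 0.0, 3.036]
contact_force: [0.6, 0.9, -0.7]
width: 0.0102
grasp_force: 107.7
```

>>> move_arm --deltas '[{"turn": [0, 0, 0], "slide": [0, 0, -1], "hand": -1}, {"turn": [0, 0, 0], "slide": [0, 0, -2], "hand": -1}, {"turn": [0, 0, 0], "slide": [0, 0, -3], "hand": -1}, {"turn": [0, 0, 0], "slide": [0, 0, -3], "hand": -1}, {"turn": [0, 0, 0], "slide": [0, 0, -2], "hand": -1}, {"turn": [0, 0, 0], "slide": [0, 0, 0], "hand": -1}, {"turn": [0, 0, 0], "slide": [0, 0, 0], "hand": -1}, {"turn": [0, 0, 0], "slide": [0, 0, 0], "hand": -1}]'

```text
t: 22.55
ee_pos: [0.6756, 0.0549, 0.2138]
orientation: [-3.141, -0.002, 3.036]
contact_force: [0.6, -0.9, -1.6]
width: 0.0102
grasp_force: 107.8
```

Run:
```python
from h import *
p=snap('wrist','w8'); print(axis(p,'oldpipe',.23)[:3])
for m in marks(p,'clip0',.07)[:4]: print(*m)
# drop target: tray centre (421,344.5) minus 32 lateral
go(.424,.312,.21,6.5)
```

```text
[(0.97, array([563.4,  -6.3]), array([38.,  7.]), np.float32(67.3)), (0.69, array([660.6,  56.8]), array([ 21., 128.]), np.float32(175.3))]
0.86 392 183 [0.6817 0.1157 0.07  ]
0.8 258 187 [ 0.6729 -0.0037  0.07  ]
t 22.7 pos [0.6759 0.0551 0.2144] yaw 173.9 F [ 0.  -0.4 -1.2] slide cm(old frame) [27.77 22.88  0.47] turn z -12.6 if turned first [22.12 28.38  0.47]
```

View pics/w8.png

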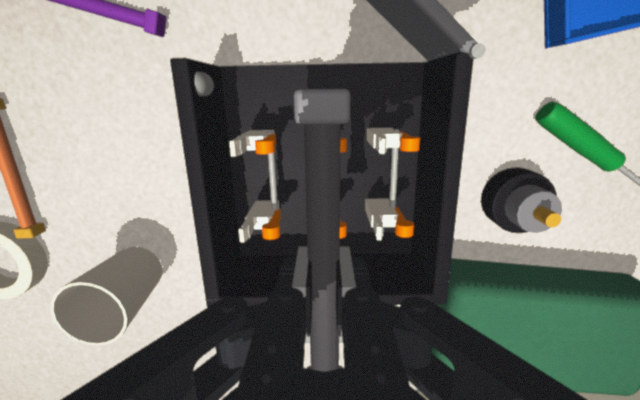

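The old pipe is out and held square, from (322,100) to (322,360). The middle clip is empty. Carrying it to the tray.

>>> move_arm --deltas '[{"turn": [0, 0, 0], "slide": [3.5, 2.9, 0], "hand": -1}, {"turn": [0, 0, 0], "slide": [3.5, 2.9, 0], "hand": -1}, {"turn": [0, 0, 0], "slide": [3.5, 2.9, 0], "hand": -1}, {"turn": [0, 0, 0], "slide": [3.5, 2.9, 0], "hand": -1}, {"turn": [0, 0, 0], "slide": [3.5, 2.9, 0], "hand": -1}, {"turn": [0, 0, 0], "slide": [3.5, 2.9, 0], "hand": -1}, {"turn": [0, 0, 0], "slide": [3.5, 2.9, 0], "hand": -1}, {"turn": [0, 0, 0], "slide": [3.3, 2.6, 0.4], "hand": -1}]'

```text
t: 23.7
ee_pos: [0.4228, 0.3136, 0.2115]
orientation: [3.141, 0.001, 3.036]
contact_force: [0.0, 0.4, -1.3]
width: 0.0105
grasp_force: 107.8
```

>>> move_arm --deltas '[{"turn": [0, 0, -6.3], "slide": [0, 0, 0], "hand": -1}, {"turn": [0, 0, -6.3], "slide": [0, 0, 0], "hand": -1}, {"turn": [0, 0, 0], "slide": [0, 0, 4], "hand": -1}, {"turn": [0, 0, 0], "slide": [0, 0, 4], "hand": -1}, {"turn": [0, 0, 0], "slide": [0, 0, 4], "hand": -1}, {"turn": [0, 0, 0], "slide": [0, 0, 0], "hand": -1}, {"turn": [0, 0, 0], "slide": [0, 0, 0], "hand": -1}, {"turn": [0, 0, 0], "slide": [0, 0, 0], "hand": -1}]'

```text
t: 24.7
ee_pos: [0.4249, 0.3133, 0.0931]
orientation: [3.14, 0.003, -3.028]
contact_force: [0.3, 0.1, -1.4]
width: 0.01
grasp_force: 107.9
```

>>> move_arm --deltas '[{"turn": [0, 0, 0], "slide": [0, 0, 3], "hand": -1}, {"turn": [0, 0, 0], "slide": [0, 0, 3], "hand": -1}, {"turn": [0, 0, 0], "slide": [0, 0, 1.5], "hand": -1}, {"turn": [0, 0, 0], "slide": [0, 0, 0.5], "hand": -1}, {"turn": [0, 0, 0], "slide": [0, 0, 0.5], "hand": -1}, {"turn": [0, 0, 0], "slide": [0, 0, 0], "hand": -1}, {"turn": [0, 0, 0], "slide": [0, 0, 0], "hand": -0.3}, {"turn": [0, 0, 0], "slide": [0, 0, 0], "hand": -0.3}]'

```text
t: 25.7
ee_pos: [0.4243, 0.3127, 0.0068]
orientation: [3.141, 0.001, -3.028]
contact_force: [0.5, -0.1, 0.4]
width: 0.0301
grasp_force: 0.0
```

>>> move_arm --deltas '[{"turn": [0, 0, 0], "slide": [0, 0, 0], "hand": -0.3}, {"turn": [0, 0, 0], "slide": [0, 0, 0], "hand": -0.3}, {"turn": [0, 0, 0], "slide": [0, 0, -1], "hand": -0.3}, {"turn": [0, 0, 0], "slide": [0, 0, -3], "hand": -0.3}, {"turn": [0, 0, 0], "slide": [0, 0, -5], "hand": -0.3}, {"turn": [0, 0, 0], "slide": [0, 0, -6], "hand": 0}, {"turn": [0, 0, 0], "slide": [0, 0, -6], "hand": 0}, {"turn": [0, 0, 0], "slide": [0, 0, 0], "hand": 0}]'

```text
t: 26.7
ee_pos: [0.4255, 0.3149, 0.2215]
orientation: [3.138, 0.008, -3.028]
contact_force: [1.3, 0.4, -0.4]
width: 0.0425
grasp_force: 0.0
```

Run:
```python
from h import *
p=snap('wrist','w9'); print(axis(p,'oldpipe',.015)[:3]); print(axis(p,'spanner',.012)[:1])
t=snap('top'); print(axis(t,'pipe0',.01)[:5])
go(.639,-.268,.2,0)
```

```text
[(0.74, array([421.7, 311.6]), array([153.,  20.]), np.float32(7.6))]
[(0.68, array([416. , 378.1]), array([243.,  39.]), np.float32(6.4))]
[(0.86, array([ 451. , -370.1]), array([147.,  20.]), np.float32(10.3)), (0.66, array([ 640.8, -283. ]), array([ 24., 152.]), np.float32(176.9)), (0.52, array([658.5,  63.5]), array([242., 455.]), np.float32(174.2))]
t 26.95 pos [0.4234 0.3115 0.215 ] yaw -173.5 F [ 0.1  0.6 -0.2] slide cm(old frame) [-14.84 -60.02   1.55] turn z 6.5 if turned first [-21.57 -57.95   1.55]
```

View pics/w9.png

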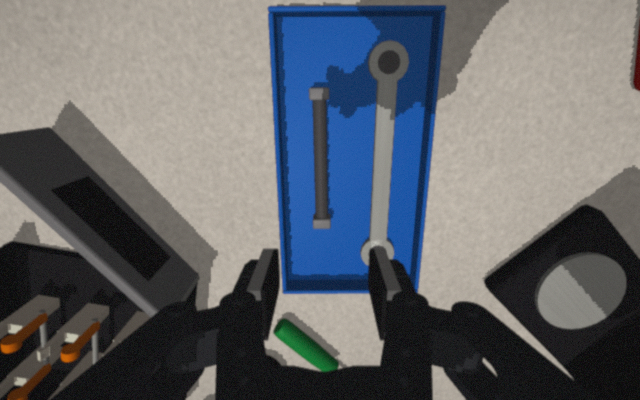

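Both the spanner and the old pipe lie flat in the tray. The copper pipe seems to have been knocked and is now near (0.641, -0.283), so I'm going there for a close look.

>>> move_arm --deltas '[{"turn": [0, 0, 0], "slide": [-1.35, -5.6, 0], "hand": 0}, {"turn": [0, 0, 0], "slide": [-1.35, -5.6, 0], "hand": 0}, {"turn": [0, 0, 0], "slide": [-1.35, -5.6, 0], "hand": 0}, {"turn": [0, 0, 0], "slide": [-1.35, -5.6, 0], "hand": 0}, {"turn": [0, 0, 0], "slide": [-1.35, -5.6, 0], "hand": 0}, {"turn": [0, 0, 0], "slide": [-1.35, -5.6, 0], "hand": 0}, {"turn": [0, 0, 0], "slide": [-1.35, -5.6, 0], "hand": 0}, {"turn": [0, 0, 0], "slide": [-1.35, -5.6, 0], "hand": 0}]'

```text
t: 27.95
ee_pos: [0.5819, -0.1222, 0.2148]
orientation: [3.141, -0.002, -3.027]
contact_force: [0.8, 1.0, -0.0]
width: 0.043
grasp_force: 0.0
```

>>> move_arm --deltas '[{"turn": [0, 0, 0], "slide": [-1.35, -5.6, 0], "hand": 0}, {"turn": [0, 0, 0], "slide": [-1.35, -5.6, 0], "hand": 0}, {"turn": [0, 0, 0], "slide": [-1.35, -5.3, 0], "hand": 0}, {"turn": [0, 0, 5], "slide": [0, 0, 0], "hand": 0}, {"turn": [0, 0, 4.5], "slide": [0, 0, 0], "hand": 0}, {"turn": [0, 0, 0], "slide": [0, 0, 0], "hand": 0}, {"turn": [0, 0, 0], "slide": [0, 0, 0], "hand": 0}, {"turn": [0, 0, 0], "slide": [0, 0, 0], "hand": 0}]'

```text
t: 28.95
ee_pos: [0.641, -0.2796, 0.2159]
orientation: [3.141, -0.001, 3.091]
contact_force: [-0.0, 0.2, 0.0]
width: 0.0427
grasp_force: 0.0
```

Run:
```python
from h import *
p=snap('wrist','w10'); print(axis(p,'pipe0',.01)[:4]); print(marks(p,'pipe0_mid',.01)[:3])
go(.641,-.283,.01,177)
```

```text
[(0.95, array([ 643.5, -280.7]), array([ 21., 152.]), np.float32(176.6)), (0.66, array([ 502.3, -357.2]), array([52., 22.]), np.float32(8.7)), (0.5, array([ 540.8, -310.3]), array([71., 71.]), np.float32(115.0)), (0.44, array([758.2,  -1.8]), array([403., 165.]), np.float32(13.5))]
[]
t 29.1 pos [ 0.6412 -0.2798  0.2163] yaw 177.0 F [-0.1  0.  -0.6] slide cm(old frame) [-0.   -0.32 20.63] turn z 0.0 if turned first [-0.   -0.32 20.63]
```

View pics/w10.png

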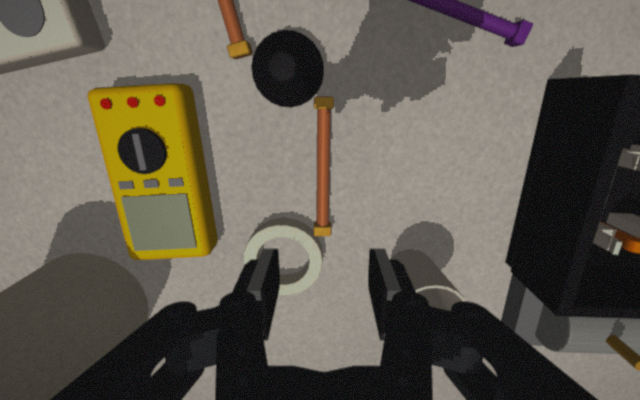

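The pipe runs from (323,102) to (322,232), between the cap and the tape, and fingers across its middle are clear of both. Grasping it.

>>> move_arm --deltas '[{"turn": [0, 0, 0.4], "slide": [-0.2, -0.1, 0], "hand": 0}, {"turn": [0, 0, 0], "slide": [0, 0, 4], "hand": 0}, {"turn": [0, 0, 0], "slide": [0, 0, 4], "hand": 0}, {"turn": [0, 0, 0], "slide": [0, 0, 4], "hand": 0}, {"turn": [0, 0, 0], "slide": [0, 0, 4], "hand": 0}, {"turn": [0, 0, 0], "slide": [0, 0, 3], "hand": 0}, {"turn": [0, 0, 0], "slide": [0, 0, 1.5], "hand": 0}, {"turn": [0, 0, 0], "slide": [0, 0, 0.7], "hand": 0}]' --force 90

```text
t: 30.1
ee_pos: [0.6433, -0.2809, 0.004]
orientation: [3.141, 0.0, 3.083]
contact_force: [1.4, -0.3, 0.2]
width: 0.0427
grasp_force: 0.0
```

>>> move_arm --deltas '[{"turn": [0, 0, 0], "slide": [0, 0, 0], "hand": 0}, {"turn": [0, 0, 0], "slide": [0, 0, 0], "hand": -1}, {"turn": [0, 0, 0], "slide": [0, 0, 0], "hand": -1}, {"turn": [0, 0, 0], "slide": [0, 0, 0], "hand": -1}, {"turn": [0, 0, 0], "slide": [0, 0, 0], "hand": -1}, {"turn": [0, 0, 0], "slide": [0, 0, 0], "hand": -1}, {"turn": [0, 0, 0], "slide": [0, 0, 0], "hand": -1}, {"turn": [0, 0, 0], "slide": [0, 0, 0], "hand": -1}]'

```text
t: 31.1
ee_pos: [0.6439, -0.281, 0.0059]
orientation: [-3.141, 0.002, 3.082]
contact_force: [-1.4, 0.9, 6.2]
width: 0.0103
grasp_force: 88.2
```

>>> move_arm --deltas '[{"turn": [0, 0, 0], "slide": [0, 0, -1], "hand": -1}, {"turn": [0, 0, 0], "slide": [0, 0, -3], "hand": -1}, {"turn": [0, 0, 0], "slide": [0, 0, -4], "hand": -1}, {"turn": [0, 0, 0], "slide": [0, 0, -4], "hand": -1}, {"turn": [0, 0, 0], "slide": [0, 0, -4], "hand": -1}, {"turn": [0, 0, 0], "slide": [0, 0, -2], "hand": -1}, {"turn": [0, 0, 0], "slide": [0, 0, 0], "hand": -1}, {"turn": [0, 0, 0], "slide": [0, 0, 0], "hand": -1}]'

```text
t: 32.1
ee_pos: [0.642, -0.281, 0.1824]
orientation: [3.141, -0.003, 3.083]
contact_force: [-0.2, 0.2, -1.4]
width: 0.0104
grasp_force: 88.6
```

Run:
```python
from h import *
p=snap('wrist'); print(axis(p,'pipe0',.195)[:3])
go(.684,.115,.18,173.8)
```

```text
[(0.9, array([ 540.2, -310.1]), array([18.,  9.]), np.float32(11.5)), (0.72, array([ 630.1, -280.4]), array([ 20., 129.]), np.float32(176.6))]
t 32.2 pos [ 0.6421 -0.2808  0.1822] yaw 176.6 F [ 0.4 -0.6 -0.9] slide cm(old frame) [-1.86 39.76  0.24] turn z 2.8 if turned first [ 0.11 39.81  0.24]
```

>>> move_arm --deltas '[{"turn": [0, 0, 0], "slide": [-0.2, 4.8, 0], "hand": -1}, {"turn": [0, 0, 0], "slide": [-0.2, 4.8, 0], "hand": -1}, {"turn": [0, 0, 0], "slide": [-0.2, 4.8, 0], "hand": -1}, {"turn": [0, 0, 0], "slide": [-0.2, 4.8, 0], "hand": -1}, {"turn": [0, 0, 0], "slide": [-0.2, 4.8, 0], "hand": -1}, {"turn": [0, 0, 0], "slide": [-0.2, 4.8, 0], "hand": -1}, {"turn": [0, 0, 0], "slide": [-0.3, 4.9, 0], "hand": -1}, {"turn": [0, 0, 2.8], "slide": [0, 0, 0], "hand": -1}]'

```text
t: 33.2
ee_pos: [0.6767, 0.0616, 0.1835]
orientation: [3.138, -0.002, 3.041]
contact_force: [-0.1, -1.2, -1.8]
width: 0.0102
grasp_force: 88.6
```

>>> move_arm --deltas '[{"turn": [0, 0, 0], "slide": [0, 0, 2], "hand": -1}, {"turn": [0, 0, 0], "slide": [0, 0, 2], "hand": -1}, {"turn": [0, 0, 0], "slide": [0, 0, 0], "hand": -1}, {"turn": [0, 0, 0], "slide": [0, 0, 0], "hand": -1}, {"turn": [0, 0, 0], "slide": [0, 0, 0], "hand": -1}, {"turn": [0, 0, 0], "slide": [0, 0, 0], "hand": -1}, {"turn": [0, 0, 0], "slide": [0, 0, 0], "hand": -1}, {"turn": [0, 0, 0], "slide": [0, 0, 0], "hand": -1}]'

```text
t: 34.2
ee_pos: [0.678, 0.0547, 0.1445]
orientation: [-3.142, 0.0, 3.034]
contact_force: [0.2, -0.1, -0.9]
width: 0.0102
grasp_force: 88.6
```

Run:
```python
from h import *
p=snap('wrist','w11'); print(axis(p,'pipe0',.145)[:3]); print(*marks(p,'clip0',.07)[:4],sep='\n')
go(.677,.0552,.066,173.8)
```

```text
[(0.93, array([672.4,  54.6]), array([ 21., 142.]), np.float32(173.3))]
(0.92, 238, 211, array([ 0.6725, -0.0049,  0.07  ]))
(0.91, 413, 208, array([0.6839, 0.1165, 0.07  ]))
(0.24, 103, 300, array([ 0.7332, -0.1209,  0.07  ]))
t 34.35 pos [0.678  0.0546 0.1443] yaw 173.8 F [ 0.4 -0.  -1.1] slide cm(old frame) [0.1  0.05 7.83] turn z 0.0 if turned first [0.1  0.05 7.83]
```

View pics/w11.png

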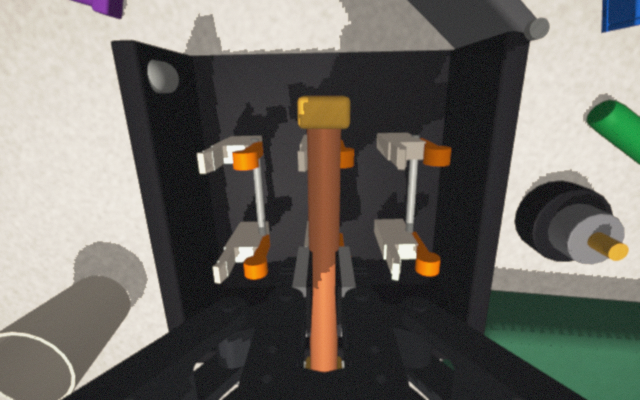

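The pipe is lined up over the middle clip, from (323,110) to (323,360), parallel to the clips. Lowering slowly into the jaws.

>>> move_arm --deltas '[{"turn": [0, 0, 0], "slide": [0, 0.05, 2], "hand": -1}, {"turn": [0, 0, 0], "slide": [0, 0, 2], "hand": -1}, {"turn": [0, 0, 0], "slide": [0, 0, 0.6], "hand": -1}, {"turn": [0, 0, 0], "slide": [0, 0, 0.4], "hand": -1}, {"turn": [0, 0, 0], "slide": [0, 0, 0.3], "hand": -1}, {"turn": [0, 0, 0], "slide": [0, 0, 0.3], "hand": -1}, {"turn": [0, 0, 0], "slide": [0, 0, 0.3], "hand": -1}, {"turn": [0, 0, 0], "slide": [0, 0, 0], "hand": -1}]' --force 110

```text
t: 35.35
ee_pos: [0.6781, 0.0542, 0.0852]
orientation: [-3.14, 0.0, 3.033]
contact_force: [0.0, -2.0, -1.4]
width: 0.0092
grasp_force: 110.5
```

>>> move_arm --deltas '[{"turn": [0, 0, 0], "slide": [0, 0, 0.3], "hand": -1}, {"turn": [0, 0, 0], "slide": [0, 0, 0.3], "hand": -1}, {"turn": [0, 0, 0], "slide": [0, 0, 0.3], "hand": -1}, {"turn": [0, 0, 0], "slide": [0, 0, 0.3], "hand": -1}, {"turn": [0, 0, 0], "slide": [0, 0, 0.3], "hand": -1}, {"turn": [0, 0, 0], "slide": [0, 0, 0.2], "hand": -1}, {"turn": [0, 0, 0], "slide": [0, 0, 0], "hand": -1}, {"turn": [0, 0, 0], "slide": [0, 0, 0], "hand": -1}]'

```text
t: 36.35
ee_pos: [0.6778, 0.055, 0.068]
orientation: [-3.141, -0.0, 3.034]
contact_force: [-0.5, -1.5, -4.0]
width: 0.0089
grasp_force: 110.2
```

>>> move_arm --deltas '[{"turn": [0, 0, 0], "slide": [0, 0, 0.2], "hand": -1}, {"turn": [0, 0, 0], "slide": [0, 0, 0.2], "hand": -1}, {"turn": [0, 0, 0], "slide": [0, 0, 0.2], "hand": -1}, {"turn": [0, 0, 0], "slide": [0, 0, 0], "hand": -1}, {"turn": [0, 0, 0], "slide": [0, 0, 0], "hand": -1}, {"turn": [0, 0, 0], "slide": [0, 0, 0], "hand": -1}, {"turn": [0, 0, 0], "slide": [0, 0, 0], "hand": -1}, {"turn": [0, 0, 0], "slide": [0, 0, 0], "hand": -1}]'

```text
t: 37.35
ee_pos: [0.6789, 0.056, 0.0657]
orientation: [-3.142, 0.003, 3.034]
contact_force: [-6.8, -3.6, 17.6]
width: 0.0092
grasp_force: 112.8
```

It bottomed at TCP z 0.066 (axis about 0.070) with 18 N. Releasing and checking.

>>> move_arm --deltas '[{"turn": [0, 0, 0], "slide": [0, 0, 0], "hand": -0.3}, {"turn": [0, 0, 0], "slide": [0, 0, 0], "hand": -0.3}, {"turn": [0, 0, 0], "slide": [0, 0, 0], "hand": -0.3}, {"turn": [0, 0, 0], "slide": [0, 0, -1], "hand": -0.3}, {"turn": [0, 0, 0], "slide": [0, 0, -3], "hand": -0.3}, {"turn": [0, 0, 0], "slide": [0, 0, -5], "hand": -0.3}, {"turn": [0, 0, 0], "slide": [0, 0, -5], "hand": -0.3}, {"turn": [0, 0, 0], "slide": [0, 0, -4], "hand": 0}]'

```text
t: 38.35
ee_pos: [0.6783, 0.0557, 0.2454]
orientation: [3.141, 0.002, 3.034]
contact_force: [-0.4, -0.0, -0.2]
width: 0.0428
grasp_force: 0.0
```

Run:
```python
from h import *
p=snap('wrist','w12'); print(axis(p,'pipe0',.07)[:3]); print(*marks(p,'clip0',.07)[:4],sep='\n')
t=snap('top'); print(axis(t,'pipe0',.01)[:4])
go(.451,-.37,.24,190.5)
```

```text
[(0.63, array([679. ,  55.1]), array([ 20., 152.]), np.float32(174.4))]
(0.91, 321, 169, array([0.673 , 0.0538, 0.07  ]))
(0.8, 385, 171, array([0.6816, 0.1164, 0.07  ]))
(0.73, 259, 177, array([ 0.6739, -0.0078,  0.07  ]))
[(0.74, array([693.8,  58.1]), array([ 17., 153.]), np.float32(175.5))]
t 38.6 pos [0.6777 0.055  0.242 ] yaw 173.8 F [ 0.1 -0.9 -0.4] slide cm(old frame) [ 17.97 -44.69   0.23] turn z -16.7 if turned first [ 30.03 -37.65   0.23]
```

View pics/w12.png

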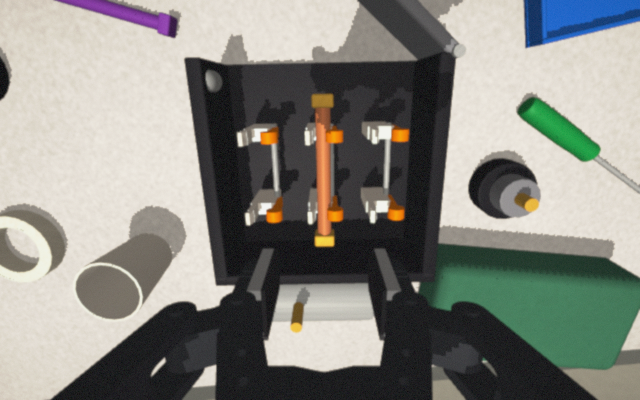

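The copper pipe is seated in the middle clip at (322,170), where the old one was, and the jaws have closed over it. Moving on to the second pipe.

>>> move_arm --deltas '[{"turn": [0, 0, 0], "slide": [2.2, -5.6, 0], "hand": 0}, {"turn": [0, 0, 0], "slide": [2.2, -5.6, 0], "hand": 0}, {"turn": [0, 0, 0], "slide": [2.2, -5.6, 0], "hand": 0}, {"turn": [0, 0, 0], "slide": [2.2, -5.6, 0], "hand": 0}, {"turn": [0, 0, 0], "slide": [2.2, -5.6, 0], "hand": 0}, {"turn": [0, 0, 0], "slide": [2.2, -5.6, 0], "hand": 0}, {"turn": [0, 0, 0], "slide": [2.2, -5.6, 0], "hand": 0}, {"turn": [0, 0, 0], "slide": [2.2, -5.5, 0], "hand": 0}]'

```text
t: 39.6
ee_pos: [0.4528, -0.3718, 0.2409]
orientation: [3.14, -0.002, 3.033]
contact_force: [0.4, -0.3, -1.3]
width: 0.0427
grasp_force: 0.0
```

>>> move_arm --deltas '[{"turn": [0, 0, -8.3], "slide": [0, 0, 0], "hand": 0}, {"turn": [0, 0, -8.3], "slide": [0, 0, 0], "hand": 0}, {"turn": [0, 0, 0], "slide": [0, 0, 0], "hand": 0}, {"turn": [0, 0, 0], "slide": [0, 0, 0], "hand": 0}, {"turn": [0, 0, 0], "slide": [0, 0, 0], "hand": 0}, {"turn": [0, 0, 0], "slide": [0, 0, 0], "hand": 0}, {"turn": [0, 0, 0], "slide": [0, 0, 0], "hand": 0}, {"turn": [0, 0, 0], "slide": [0, 0, 0], "hand": 0}]'

```text
t: 40.6
ee_pos: [0.455, -0.3703, 0.2424]
orientation: [-3.141, 0.0, -2.96]
contact_force: [0.1, -0.3, -1.3]
width: 0.0427
grasp_force: 0.0
```

Run:
```python
from h import *
p=snap('wrist','w13'); r=axis(p,'pipe0',.01); print(r[:4]); print(*marks(p,'pipe0_mid',.01)[:3],sep='\n')
t=snap('scene'); print(axis(t,'pipe0',.01)[:4])
print(env.read_state()['qpos'])
go(r[0][1][0]/1000,r[0][1][1]/1000,.004,float(r[0][3]))
```

```text
[(0.61, array([ 454.2, -367.2]), array([152.,  20.]), np.float32(11.1)), (0.46, array([704.3, 131.9]), array([49., 26.]), np.float32(26.9))]

[(0.93, array([ 450.7, -368.1]), array([154.,  26.]), np.float32(10.9)), (0.58, array([662.2, 107.8]), array([ 37., 165.]), np.float32(173.6))]
[ 1.30638812  0.49658674 -0.98692058  1.7127046   0.44517645  1.17622363
  1.9513052 ]
t 40.85 pos [ 0.4549 -0.3703  0.2423] yaw -169.6 F [-0.3 -0.   0.1] slide cm(old frame) [2.000e-02 3.200e-01 2.383e+01] turn z -0.7 if turned first [1.000e-02 3.200e-01 2.383e+01]
```

>>> move_arm --deltas '[{"turn": [0, 0, -0.7], "slide": [0, 0.3, 0], "hand": 0}, {"turn": [0, 0, 0], "slide": [0, 0, 5], "hand": 0}, {"turn": [0, 0, 0], "slide": [0, 0, 5], "hand": 0}, {"turn": [0, 0, 0], "slide": [0, 0, 5], "hand": 0}, {"turn": [0, 0, 0], "slide": [0, 0, 4], "hand": 0}, {"turn": [0, 0, 0], "slide": [0, 0, 3], "hand": 0}, {"turn": [0, 0, 0], "slide": [0, 0, 1.2], "hand": 0}, {"turn": [0, 0, 0], "slide": [0, 0, 0.6], "hand": 0}]' --force 90

```text
t: 41.85
ee_pos: [0.4547, -0.3674, 0.0044]
orientation: [-3.142, 0.0, -2.947]
contact_force: [-0.5, 0.1, -0.8]
width: 0.0428
grasp_force: 0.0
```

>>> move_arm --deltas '[{"turn": [0, 0, 0], "slide": [0, 0, 0], "hand": 0}, {"turn": [0, 0, 0], "slide": [0, 0, 0], "hand": -1}, {"turn": [0, 0, 0], "slide": [0, 0, 0], "hand": -1}, {"turn": [0, 0, 0], "slide": [0, 0, 0], "hand": -1}, {"turn": [0, 0, 0], "slide": [0, 0, 0], "hand": -1}, {"turn": [0, 0, 0], "slide": [0, 0, 0], "hand": -1}, {"turn": [0, 0, 0], "slide": [0, 0, 0], "hand": -1}, {"turn": [0, 0, 0], "slide": [0, 0, 0], "hand": -1}]'

```text
t: 42.85
ee_pos: [0.4549, -0.3678, 0.0056]
orientation: [-3.14, 0.001, -2.948]
contact_force: [-0.8, -0.3, 6.2]
width: 0.0102
grasp_force: 88.2
```

>>> move_arm --deltas '[{"turn": [0, 0, 0], "slide": [0, 0, -1], "hand": -1}, {"turn": [0, 0, 0], "slide": [0, 0, -3], "hand": -1}, {"turn": [0, 0, 0], "slide": [0, 0, -4], "hand": -1}, {"turn": [0, 0, 0], "slide": [0, 0, -4], "hand": -1}, {"turn": [0, 0, 0], "slide": [0, 0, -4], "hand": -1}, {"turn": [0, 0, 0], "slide": [0, 0, -2], "hand": -1}, {"turn": [0, 0, 0], "slide": [0, 0, 0], "hand": -1}, {"turn": [0, 0, 0], "slide": [0, 0, 0], "hand": -1}]'

```text
t: 43.85
ee_pos: [0.4533, -0.3671, 0.1828]
orientation: [3.14, -0.002, -2.948]
contact_force: [0.2, -0.1, -2.2]
width: 0.0102
grasp_force: 88.2
```

Run:
```python
from h import *
p=snap('wrist'); print(axis(p,'pipe0',.19)[:3])
go(.6715,-.0046,.18,173.8)
```

```text
[(0.68, array([ 444.2, -369.8]), array([135.,  21.]), np.float32(10.4))]
t 43.95 pos [ 0.4534 -0.367   0.1826] yaw -168.9 F [ 0.1  0.4 -1.5] slide cm(old frame) [-28.39  31.35   0.27] turn z 17.3 if turned first [-17.77  38.38   0.27]
```

>>> move_arm --deltas '[{"turn": [0, 0, 0], "slide": [-3.55, 3.9, 0], "hand": -1}, {"turn": [0, 0, 0], "slide": [-3.55, 3.9, 0], "hand": -1}, {"turn": [0, 0, 0], "slide": [-3.55, 3.9, 0], "hand": -1}, {"turn": [0, 0, 0], "slide": [-3.55, 3.9, 0], "hand": -1}, {"turn": [0, 0, 0], "slide": [-3.55, 3.9, 0], "hand": -1}, {"turn": [0, 0, 0], "slide": [-3.55, 3.9, 0], "hand": -1}, {"turn": [0, 0, 0], "slide": [-3.55, 3.9, 0], "hand": -1}, {"turn": [0, 0, 0], "slide": [-3.55, 4.0, 0], "hand": -1}]'

```text
t: 44.95
ee_pos: [0.6729, -0.0042, 0.1826]
orientation: [3.141, -0.002, -2.948]
contact_force: [0.7, 0.1, -0.9]
width: 0.0103
grasp_force: 88.2
```

>>> move_arm --deltas '[{"turn": [0, 0, 9], "slide": [0, 0, 0], "hand": -1}, {"turn": [0, 0, 8.3], "slide": [0, 0, 0], "hand": -1}, {"turn": [0, 0, 0], "slide": [0, 0, 2], "hand": -1}, {"turn": [0, 0, 0], "slide": [0, 0, 2], "hand": -1}, {"turn": [0, 0, 0], "slide": [0, 0, 0], "hand": -1}, {"turn": [0, 0, 0], "slide": [0, 0, 0], "hand": -1}, {"turn": [0, 0, 0], "slide": [0, 0, 0], "hand": -1}, {"turn": [0, 0, 0], "slide": [0, 0, 0], "hand": -1}]'

```text
t: 45.95
ee_pos: [0.673, -0.0055, 0.145]
orientation: [3.141, 0.001, 3.034]
contact_force: [0.2, -0.6, -0.5]
width: 0.01
grasp_force: 88.2
```

Run:
```python
from h import *
p=snap('wrist','w14'); print(*[(axis(p,'pipe0',z)[:3]) for z in (.145,.07)],sep='\n'); print(*marks(p,'clip0',.07)[:4],sep='\n')
go(.672,-.0045,.066,173.8)
```

```text
[(0.78, array([667.6,  -5.4]), array([ 22., 144.]), np.float32(173.1)), (0.66, array([650.5,  37.8]), array([ 16., 101.]), np.float32(174.8)), (0.26, array([663.3,  40.2]), array([164., 192.]), np.float32(175.0))]
[(0.78, array([706. ,  -9.8]), array([ 34., 220.]), np.float32(173.1)), (0.66, array([679.9,  56.3]), array([ 25., 155.]), np.float32(174.8)), (0.26, array([699.5,  60. ]), array([251., 294.]), np.float32(175.0))]
(0.64, 495, 201, array([0.68  , 0.1135, 0.07  ]))
(0.59, 409, 208, array([0.6786, 0.0538, 0.07  ]))
t 46.15 pos [ 0.6728 -0.0055  0.1446] yaw 173.8 F [-0.4 -1.  -1.2] slide cm(old frame) [0.09 0.1  7.86] turn z 0.0 if turned first [0.09 0.1  7.86]
```

>>> move_arm --deltas '[{"turn": [0, 0, 0], "slide": [0.1, 0.1, 2], "hand": -1}, {"turn": [0, 0, 0], "slide": [0, 0, 2], "hand": -1}, {"turn": [0, 0, 0], "slide": [0, 0, 0.6], "hand": -1}, {"turn": [0, 0, 0], "slide": [0, 0, 0.4], "hand": -1}, {"turn": [0, 0, 0], "slide": [0, 0, 0.3], "hand": -1}, {"turn": [0, 0, 0], "slide": [0, 0, 0.3], "hand": -1}, {"turn": [0, 0, 0], "slide": [0, 0, 0.3], "hand": -1}, {"turn": [0, 0, 0], "slide": [0, 0, 0], "hand": -1}]' --force 110

```text
t: 47.15
ee_pos: [0.6722, -0.0051, 0.0856]
orientation: [-3.141, 0.001, 3.033]
contact_force: [-0.1, -1.3, 1.6]
width: 0.0091
grasp_force: 110.6
```

>>> move_arm --deltas '[{"turn": [0, 0, 0], "slide": [0, 0, 0.3], "hand": -1}, {"turn": [0, 0, 0], "slide": [0, 0, 0.3], "hand": -1}, {"turn": [0, 0, 0], "slide": [0, 0, 0.3], "hand": -1}, {"turn": [0, 0, 0], "slide": [0, 0, 0.3], "hand": -1}, {"turn": [0, 0, 0], "slide": [0, 0, 0.3], "hand": -1}, {"turn": [0, 0, 0], "slide": [0, 0, 0.2], "hand": -1}, {"turn": [0, 0, 0], "slide": [0, 0, 0], "hand": -1}, {"turn": [0, 0, 0], "slide": [0, 0, 0], "hand": -1}]'

```text
t: 48.15
ee_pos: [0.6715, -0.0044, 0.0679]
orientation: [-3.141, -0.001, 3.034]
contact_force: [0.3, -2.1, -5.1]
width: 0.0096
grasp_force: 109.8
```

>>> move_arm --deltas '[{"turn": [0, 0, 0], "slide": [0, 0, 0.2], "hand": -1}, {"turn": [0, 0, 0], "slide": [0, 0, 0.2], "hand": -1}, {"turn": [0, 0, 0], "slide": [0, 0, 0.2], "hand": -1}, {"turn": [0, 0, 0], "slide": [0, 0, 0], "hand": -1}, {"turn": [0, 0, 0], "slide": [0, 0, 0], "hand": -1}, {"turn": [0, 0, 0], "slide": [0, 0, 0], "hand": -1}, {"turn": [0, 0, 0], "slide": [0, 0, 0], "hand": -1}, {"turn": [0, 0, 0], "slide": [0, 0, 0], "hand": -1}]'

```text
t: 49.15
ee_pos: [0.672, -0.0039, 0.0654]
orientation: [-3.141, 0.001, 3.034]
contact_force: [-9.3, -3.3, 17.3]
width: 0.0093
grasp_force: 112.6
```

Same signature as the first pipe: bottomed at 17 N. Releasing, then checking both pipes and measuring the door.

>>> move_arm --deltas '[{"turn": [0, 0, 0], "slide": [0, 0, 0], "hand": -0.4}, {"turn": [0, 0, 0], "slide": [0, 0, 0], "hand": -0.4}, {"turn": [0, 0, 0], "slide": [0, 0, 0], "hand": -0.4}, {"turn": [0, 0, 0], "slide": [0, 0, -1], "hand": -0.4}, {"turn": [0, 0, 0], "slide": [0, 0, -3], "hand": -0.4}, {"turn": [0, 0, 0], "slide": [0, 0, -5], "hand": -0.4}, {"turn": [0, 0, 0], "slide": [0, 0, -5], "hand": -1}, {"turn": [0, 0, 0], "slide": [0, 0, -5], "hand": -1}]'

```text
t: 50.15
ee_pos: [0.6717, -0.0041, 0.2547]
orientation: [3.141, 0.001, 3.034]
contact_force: [0.7, -0.2, -1.2]
width: -0.0001
grasp_force: 0.0
```

Run:
```python
from h import *
p=snap('wrist','w15'); print(axis(p,'pipe0',.07)[:3]); print(*marks(p,'clip0',.07)[:4],sep='\n')
for k in (p,snap('top'),snap('scene')):
    for q in ('door_hinge','door_push'): print(q,*marks(k,q,.08)[:2])
    print('pipes',[r for r in axis(k,'pipe0',.01)[:5]])
go(.45,0,.25,173.8); print(env.read_state()['qpos'])
```

```text
[(0.61, array([671.6,  -4.3]), array([ 20., 153.]), np.float32(174.4)), (0.58, array([679.1,  55.6]), array([ 23., 153.]), np.float32(174.5))]
(0.98, 321, 173, array([ 0.6726, -0.0061,  0.07  ]))
(0.97, 442, 169, array([0.6812, 0.1153, 0.07  ]))
(0.18, 373, 155, array([0.6595, 0.047 , 0.07  ]))
door_hinge (0.97, 512, 55, array([0.5815, 0.1734, 0.08  ]))
door_push
pipes [(0.61, array([686. ,  -5.8]), array([ 24., 181.]), np.float32(174.4)), (0.58, array([694.8,  65. ]), array([ 27., 182.]), np.float32(174.5))]
door_hinge (0.73, 227, 183, array([0.5787, 0.1752, 0.08  ])) (0.72, 249, 143, array([0.6833, 0.1148, 0.08  ]))
door_push (0.77, 265, 224, array([0.4662, 0.0816, 0.08  ]))
pipes [(0.58, array([695.5,  57.3]), array([ 21., 162.]), np.float32(173.6)), (0.51, array([689.5,  -6.1]), array([ 20., 159.]), np.float32(174.2))]
door_hinge (0.59, 362, 156, array([0.5827, 0.1765, 0.08  ])) (0.47, 332, 131, array([0.455 , 0.2361, 0.08  ]))
door_push (0.9, 315, 161, array([0.465 , 0.0948, 0.08  ]))
pipes [(0.79, array([653.1,  43.6]), array([ 30., 163.]), np.float32(174.1)), (0.68, array([660. , 106.3]), array([ 30., 161.]), np.float32(173.9)), (0.23, array([629.3,  96.1]), array([310., 501.]), np.float32(175.1))]
t 50.85 pos [ 0.6717 -0.0044  0.2519] yaw 173.8 F [-0.1 -0.5 -0.1] slide cm(old frame) [22.08 -1.95  0.2 ] turn z 0.0 if turned first [22.08 -1.96  0.2 ]
[ 0.48950042  0.60220564 -0.87864437  1.49542003  0.47406249  1.26829806
  1.0181203 ]
```

View pics/w15.png

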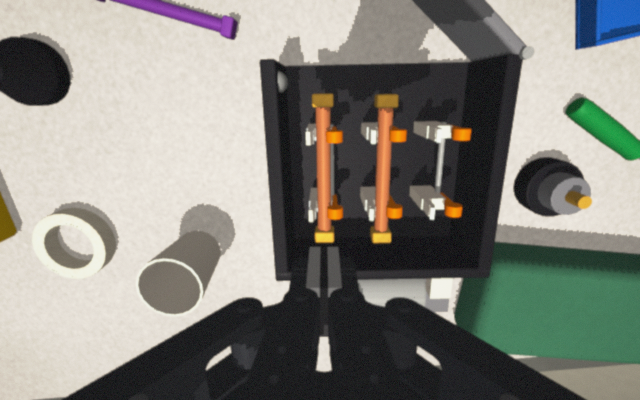

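Both copper pipes are seated, at (323,170) and (385,170), with the jaws over them. No other copper pipe is on the bench. Next I close the door with the shut fingers, starting from a pre-push pose on its robot side.

>>> move_arm --deltas '[{"turn": [0, 0, 0], "slide": [4.1, 1.55, 0], "hand": -1}, {"turn": [0, 0, 0], "slide": [4.1, 1.55, 0], "hand": -1}, {"turn": [0, 0, 0], "slide": [4.1, 1.55, 0], "hand": -1}, {"turn": [0, 0, 0], "slide": [4.1, 1.55, 0], "hand": -1}, {"turn": [0, 0, 0], "slide": [4.1, 1.55, 0], "hand": -1}, {"turn": [0, 0, 0], "slide": [4.3, 1.55, 0], "hand": -1}, {"turn": [0, 0, 0], "slide": [0, 0, 0], "hand": -1}, {"turn": [0, 0, 0], "slide": [0, 0, 0], "hand": -1}]'

```text
t: 51.85
ee_pos: [0.4359, 0.1144, 0.2526]
orientation: [-3.141, 0.001, 3.033]
contact_force: [0.8, -0.2, -0.3]
width: 0.0002
grasp_force: 0.0
```

Run:
```python
from h import *
print(env.read_state()['qpos'].round(2))
for k in (snap('wrist'),snap('scene')):
    for q in ('door_hinge','door_push'): print(q,*marks(k,q,.08)[:2])
go(.435,.115,.06,173.8)
```

```text
[ 0.59  0.22 -1.09  1.99  0.22  1.06  0.86]
door_hinge (0.94, 394, 297, array([0.5824, 0.1767, 0.08  ]))
door_push (0.69, 290, 212, array([0.4704, 0.0769, 0.08  ]))
door_hinge (0.57, 361, 152, array([0.5731, 0.1922, 0.08  ]))
door_push (0.6, 331, 129, array([0.4476, 0.2454, 0.08  ])) (0.56, 314, 162, array([0.4642, 0.0904, 0.08  ]))
t 52.15 pos [0.4357 0.1145 0.2522] yaw 173.8 F [ 0.2 -0.3  0.3] slide cm(old frame) [ 0.07  0.02 19.22] turn z -0.0 if turned first [ 0.07  0.02 19.22]
```

Door measurements agree (hinge 0.582, 0.176; push point 0.470, 0.077). Going down and swinging it.

>>> move_arm --deltas '[{"turn": [0, 0, 0], "slide": [0, 0, 4], "hand": -1}, {"turn": [0, 0, 0], "slide": [0, 0, 4], "hand": -1}, {"turn": [0, 0, 0], "slide": [0, 0, 4], "hand": -1}, {"turn": [0, 0, 0], "slide": [0, 0, 4], "hand": -1}, {"turn": [0, 0, 0], "slide": [0, 0, 2], "hand": -1}, {"turn": [0, 0, 0], "slide": [0, 0, 1.2], "hand": -1}, {"turn": [0, 0, 0], "slide": [0, 0, 0], "hand": -1}, {"turn": [0, 0, 0], "slide": [0, 0, 0], "hand": -1}]'

```text
t: 53.15
ee_pos: [0.4359, 0.115, 0.061]
orientation: [3.141, 0.001, 3.034]
contact_force: [0.6, 0.4, 0.2]
width: 0.0001
grasp_force: 0.0
```

>>> move_arm --deltas '[{"turn": [0, 0, 0], "slide": [-0.9, -0.85, 0], "hand": -1}, {"turn": [0, 0, 0], "slide": [-0.9, -0.85, 0], "hand": -1}, {"turn": [0, 0, 0], "slide": [-0.85, -0.95, 0], "hand": -1}, {"turn": [0, 0, 0], "slide": [-0.85, -0.95, 0], "hand": -1}, {"turn": [0, 0, 0], "slide": [-0.65, -0.5, 0], "hand": -1}, {"turn": [0, 0, 0], "slide": [-0.65, -0.5, 0], "hand": -1}, {"turn": [0, 0, 0], "slide": [-0.65, -0.5, 0], "hand": -1}, {"turn": [0, 0, 0], "slide": [-0.65, -0.5, 0], "hand": -1}]'

```text
t: 54.15
ee_pos: [0.4902, 0.0524, 0.0603]
orientation: [3.142, -0.0, 3.034]
contact_force: [-1.0, -0.3, -0.5]
width: -0.0001
grasp_force: 0.2
```

Run:
```python
from h import *
b=np.radians(-6.2)
for k in (snap('wrist'),snap('top'),snap('scene')):
    for m in marks(k,'door_push',.08)[:2]:
        v=m[3][:2]-np.array([.582,.1755]); print(m, 'r',np.linalg.norm(v).round(3),'theta',round(-(np.arctan2(v[1],v[0])-(-np.pi/2+b))-.04,3))
go(.435,.115,.06)
```

```text
(0.89, 321, 175, array([0.5056, 0.051 , 0.08  ])) r 0.146 theta 0.402
(0.28, 417, 174, array([0.7536, 0.1798, 0.08  ])) r 0.172 theta -1.744
t 54.45 pos [0.4896 0.0527 0.0603] yaw 173.8 F [-0.1  0.  -0.7] slide cm(old frame) [6.1  5.61 0.03] turn z 0 if turned first [6.1  5.61 0.03]
```

The door is at 0.40 rad, as planned. Continuing.

>>> move_arm --deltas '[{"turn": [0, 0, 0], "slide": [-0.75, -0.35, 0], "hand": -1}, {"turn": [0, 0, 0], "slide": [-0.75, -0.35, 0], "hand": -1}, {"turn": [0, 0, 0], "slide": [-0.75, -0.35, 0], "hand": -1}, {"turn": [0, 0, 0], "slide": [-0.75, -0.3, 0], "hand": -1}, {"turn": [0, 0, 0], "slide": [-0.55, -0.15, 0], "hand": -1}, {"turn": [0, 0, 0], "slide": [-0.55, -0.15, 0], "hand": -1}, {"turn": [0, 0, 0], "slide": [-0.4, -0.1, 0], "hand": -1}, {"turn": [0, 0, 0], "slide": [0, 0, 0], "hand": -1}]'

```text
t: 55.45
ee_pos: [0.533, 0.0302, 0.0603]
orientation: [3.142, 0.0, 3.034]
contact_force: [-0.5, -0.0, 0.4]
width: -0.0002
grasp_force: 0.0
```

>>> move_arm --deltas '[{"turn": [0, 0, 0], "slide": [-0.2, 0, 0], "hand": -1}, {"turn": [0, 0, 0], "slide": [-0.2, 0, 0], "hand": -1}, {"turn": [0, 0, 0], "slide": [-0.2, 0, 0], "hand": -1}, {"turn": [0, 0, 0], "slide": [-0.2, 0, 0], "hand": -1}, {"turn": [0, 0, 0], "slide": [-0.2, 0, 0], "hand": -1}, {"turn": [0, 0, 0], "slide": [-0.2, 0, 0], "hand": -1}, {"turn": [0, 0, 0], "slide": [0, 0, 0], "hand": -1}, {"turn": [0, 0, 0], "slide": [0, 0, 0], "hand": -1}]'

```text
t: 56.45
ee_pos: [0.5419, 0.0287, 0.0598]
orientation: [-3.139, -0.005, 3.034]
contact_force: [-8.8, -0.2, 6.7]
width: 0.0003
grasp_force: 4.2
```

>>> move_arm --deltas '[{"turn": [0, 0, 0], "slide": [-0.2, 0, 0], "hand": -1}, {"turn": [0, 0, 0], "slide": [-0.2, 0, 0], "hand": -1}, {"turn": [0, 0, 0], "slide": [0, 0, 0], "hand": -1}, {"turn": [0, 0, 0], "slide": [0, 0, 0], "hand": -1}, {"turn": [0, 0, 0], "slide": [0, 0, 0], "hand": -1}, {"turn": [0, 0, 0], "slide": [0, 0, 0], "hand": -1}, {"turn": [0, 0, 0], "slide": [0, 0, 0], "hand": -1}, {"turn": [0, 0, 0], "slide": [0, 0, 0], "hand": -1}]'

```text
t: 57.45
ee_pos: [0.5487, 0.0287, 0.0603]
orientation: [3.141, 0.0, 3.034]
contact_force: [-2.4, -1.1, -1.7]
width: -0.0002
grasp_force: 1.3
```

```bash
cat >> h.py <<'E'
def door(k):
    b=np.radians(-6.2)
    for m in marks(k,'door_push',.08)[:1]:
        v=m[3][:2]-np.array([.582,.1755]); print(m, 'r',np.linalg.norm(v).round(3),'theta',round(-(np.arctan2(v[1],v[0])-(-np.pi/2+b))-.04,3))
E
python3 - <<'E'
from h import *
for n in ('wrist','top'): door(snap(n))
go(.55,.0,.06)
E
```

```text
(0.32, 456, 152, array([ 0.6224, -0.4285,  0.08  ])) r 0.605 theta -0.215
t 57.65 pos [0.5487 0.0287 0.0603] yaw 173.8 F [-3.2 -0.6 -2. ] slide cm(old frame) [-0.44 -2.84  0.03] turn z 0 if turned first [-0.44 -2.84  0.03]
```

The catch resisted at 9 N and was then passed. I'll press a little more to confirm the stop, then back off.

>>> move_arm --deltas '[{"turn": [0, 0, 0], "slide": [-0.2, 0, 0], "hand": -1}, {"turn": [0, 0, 0], "slide": [-0.2, 0, 0], "hand": -1}, {"turn": [0, 0, 0], "slide": [0, 0, 0], "hand": -1}, {"turn": [0, 0, 0], "slide": [0, 0, 0], "hand": -1}, {"turn": [0, 0, 0], "slide": [0, 0, 0], "hand": -1}, {"turn": [0, 0, 0], "slide": [0, 0, 0], "hand": -1}, {"turn": [0, 0, 0], "slide": [0, 0, 0], "hand": -1}, {"turn": [0, 0, 0], "slide": [0, 0, 0], "hand": -1}]'

```text
t: 58.65
ee_pos: [0.5508, 0.0285, 0.0604]
orientation: [-3.14, -0.003, 3.035]
contact_force: [-10.8, -0.7, 7.1]
width: -0.0001
grasp_force: 4.9
```

>>> move_arm --deltas '[{"turn": [0, 0, 0], "slide": [0.4, 0, 0], "hand": -1}, {"turn": [0, 0, 0], "slide": [2, 0, 0], "hand": -1}, {"turn": [0, 0, 0], "slide": [4, 0, 0], "hand": -1}, {"turn": [0, 0, 0], "slide": [2, 0, -3], "hand": -1}, {"turn": [0, 0, 0], "slide": [0, 0, -5], "hand": -1}, {"turn": [0, 0, 0], "slide": [0, 0, -5], "hand": -1}, {"turn": [0, 0, 0], "slide": [0, 0, -5], "hand": -1}, {"turn": [0, 0, 0], "slide": [0, 0, 0], "hand": -1}]'

```text
t: 59.65
ee_pos: [0.4727, 0.0383, 0.2446]
orientation: [3.141, 0.01, 3.033]
contact_force: [-0.5, 0.0, -0.3]
width: -0.0001
grasp_force: 0.0
```

Run:
```python
from h import *
w=snap('wrist'); door(w); s=snap('scene','s16'); door(s); print(marks(s,'pipe0_mid',.07)[:3])
print(axis(w,'pipe0',.07)[:3]); go(.55,0,.2)
t=snap('top','t16'); door(t)
a=cv2.resize(t['image'][60:340,110:470],None,fx=1.1,fy=1.1);b=cv2.resize(s['image'][90:370,220:480],None,fx=1.1,fy=1.1)
cv2.imwrite('pics/final.png',np.hstack([a,b]))
```

```text
(0.73, 322, 257, array([0.5591, 0.0272, 0.08  ])) r 0.15 theta 0.005
(0.56, 337, 186, array([0.5638, 0.0336, 0.08  ])) r 0.143 theta -0.021
[]
[(0.66, array([607.8,  68. ]), array([ 9., 21.]), np.float32(176.2)), (0.65, array([436.4, 318.7]), array([171.,  29.]), np.float32(10.8))]
t 59.95 pos [0.4685 0.0371 0.2391] yaw 173.8 F [-0.2 -0.  -0.2] slide cm(old frame) [-8.51 -2.81  3.9 ] turn z 0 if turned first [-8.51 -2.81  3.9 ]
```

View pics/final.png

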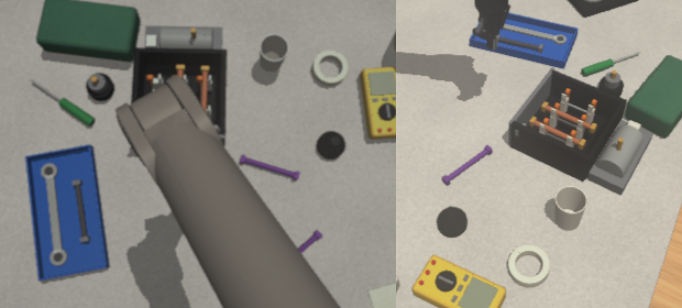

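The final picture shows the spanner and old pipe flat in the tray, both copper pipes in their clips, the door flush shut (about 0.005 rad) and the bystanders in place. Handing in.

```bash
python3 -c "
from station import env
print(env.finish_job())"
```

```text
the job is handed in; nothing more can be done
None
```

The job is handed in (no score came back): the spanner and old pipe lie in the blue tray, both copper pipes are seated in the middle and right-hand clips, the door is shut on its catch, and the bystanders were left alone.

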